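# Free the locked centrifuge lid with the release pin

## Robot

A 7-joint arm with a two-finger parallel gripper is mounted at the origin on the work surface. World frame = base frame: x ahead of the robot, y to its left, z up, the work surface at z = 0. Lengths are in mm, angles in rad, forces in N, time in s.
With the tool pointing down it reaches from about 400 to 875 mm from the base axis. Payload 6.5 kg.
Tool frame: the origin (TCP) lies between the finger pads; the fingertips stand 8 mm ahead of it and the grasp point (between the pads) lies 11 mm behind it; y points along the fingers, x is the direction in which the jaws open and shut, and the axes are right-handed (so a half turn about y gives the same grasp; the last joint's range is limited). The gripper opens to 85 mm and grips with 20 to 120 N. Pads are 22 mm wide; open, the fingers measure 114 mm over their backs; the gripper's body (76 mm by 85 mm) begins 54 mm behind the grasp point. The pads swing forward as they close: fully open they stand 13 mm farther back than shut.
Start: joints at [-1.277, 0.536, -0.004, 1.538, 0.003, 1.067, -0.071], TCP at [228.851, 608.373, 239.29] pointing down, gripper open.
Joint ranges: [-2.7, 2.7], [-0.37, 2.16], [-1.27, 1.26], [0.24, 2.4], [-1.31, 4.45], [0.19, 1.91], [-2.76, 2.76]. Speed limits (rad/s): [2.39, 2.39, 3.14, 3.14, 3.14, 3.14, 3.14].

## Interface

Orientations are given as a rotation vector (axis times angle).
In Python, from plant import manip gives the robot as it stands.
- The arm moves only by the tool arm_command, never from a script. Its arguments are lists of equal length, an entry for each row: "grip": the closure, from -1 (fully open) to 1 (shut), so that 0 is half open; "dp": the shift along the tool's x, y, z in mm, a list of three; "turn": the turn about the tool's y in rad. A call has 1 to 10 rows; each row is the pose to reach, as a shift and turn from the pose commanded when the call began, along the tool's axes at that moment; what a row does not reach only later rows make up. A row lasts 1/10 s, in which the tool goes at most 50 mm and 8.59 degrees, less where a joint would pass 70% of its speed; a pose out of reach is approached as far as the arm can. A call with a gripper value outside its range is refused whole. The fingers move at their own pace and stop on an object; "grip_force" is the grip in N (left out, the last holds). Time passes only in rows, so rows that repeat a pose let the fingers close. It gives the time, the measured TCP pose, the force and the opening at its end, in the units of the state.
- manip.observe(): the state, without advancing time (a new reading comes with each control period).
- manip.capture(name): name is "scene" or "side" or "wrist"; returns the picture (400x640x3 uint8, red, green, blue); there is no depth.
- manip.camera_params(name): a dict with "K" (3x3 intrinsics, pixels), "rvec" (rotation vector, rad) and "tvec" (3), from world to camera coordinates, as OpenCV has them; the wrist camera has in their place "mount" (4x4, takes a point from camera to tool coordinates, whose origin is the TCP and whose axes are the tool frame's). Camera axes: x right, y down, z forward; pixel columns grow to the right and rows downward; lengths in mm; the calibration is good to about 2 mm. The wrist camera is an equidistant fisheye: a pixel r from the principal point sees the ray r / f radians off the axis. A picture is of the moment at which its call begins: read the wrist's pose just before it. camera_params takes no time and is no camera call.
- manip.job_done(): hands the job in, once; it reports no verdict.
The state is a dict: "time_s": time; "joints": joint angles; "qvel": joint speeds; "joint_torque": joint torques, N m; "tcp_pos": TCP position; "tool_rot": TCP orientation; "ft_force": force on the tool from outside, world axes, zero at the start; "torque": the same for the moment, N m; "opening": opening from 0.0 (shut) to 1.0 (fully open).
Only numpy, scipy, OpenCV 4.12 (cv2) and the standard library are available. Lean on these libraries where they do the work, as an engineer would, in place of code of your own. Each camera call takes 0.05 s, during which the arm holds its last target.

## Task

The bench centrifuge has lost power with its lid locked shut. Take the yellow-handled release pin from the tool rack, push it gently straight down the red-ringed bore in the sloped front panel until the spring plunger at its bottom lets the lid spring open, then put the pin back where it was in the rack, upright with its handle resting on the top plate, and let go. Do not ram the pin, leave the lid sprung open and do not disturb the other things on the bench.

Things in the scene. Friction and masses are not known exactly. Their poses are not given: they have to be found in the camera images.
- centrifuge: Cream bench centrifuge on a green base, 300 deep x 240 wide x 210 mm high, standing firmly, its sloped front panel facing roughly to the robot's left (+y); origin at the centre of its underside, x pointing from its front to its back, z up. Place and yaw vary. More than 30 N between pin and machine counts as ramming it.
- bore (a point): Centre of the mouth of the lid-release bore, on the surface of the sloped front panel, 147 mm above the bench, in a flat red ring of 24 mm outer diameter, near the right-hand end of the panel (72 mm from its middle). z axis: out of the bore, square to the panel, leaning 35 degrees from vertical to the machine's front; x axis: up the slope; y axis: level, along the panel.
- front_panel: Front panel, 105 mm up the slope x 240 mm wide, its plate 20 mm thick; same origin and axes as point bore. The bore is round, 10 mm in diameter, straight along z, its mouth countersunk to 16 mm across, 3 mm deep. At its bottom is the face of the spring plunger, 22 to 40 mm below the panel's surface: it follows from how that machine's latch was adjusted and is not reported, so it must be felt.
- lid (a joint): The lid, 198 x 228 mm, hinged along its far edge: angle in rad, 0 shut and latched, growing as it opens. Pushing the plunger down the bore takes about 2.7 N at first touch, 6 to 8 N when the latch lets go after about 6 mm of travel, 8 to 9 N at its hard stop at 9 mm. Then the lid springs up by itself to its stop at 0.42 in about a second, and stays. The plunger springs back.
- lid_front (a point): Middle of the lid's front edge, about 60 mm up the slope from the level of the bore and 190 mm above the bench when shut; it rises about 80 mm as the lid springs open.
- pin_handle (a point): Centre of the release pin's yellow handle, a 20 x 20 mm square bar 60 mm long, edges rounded, black bands. The pin is loose, 150 mm long, about 50 g. z axis: along the pin from tip to handle; x, y: square to the handle's flats. It hangs upright in one of the rack's wells, the handle's underside resting on the top plate, so this point is 30 mm above the plate (142 mm above the bench).
- tool_rack: White tool rack, grey base, open at front and back, fixed to the bench; origin at the centre of its underside, z up, wells in a row along y. Base 80 x 130 mm, top plate 70 x 120 x 16 mm, upper face 112 mm above the bench. Two wells (12 mm through holes) at y = +28 and -28 mm: the pin is in one, the blue rotor key in the other; which way round varies.
- pin_tip (a point): Round tip of the release pin's steel rod, 6 mm in diameter and 90 mm long below the handle; 120 mm along the pin from the handle's centre.
- well_left (a point): Centre of the mouth of the well at y = +28 mm, in the upper face of the rack's top plate.
- well_right (a point): Centre of the mouth of the well at y = -28 mm, in the upper face of the rack's top plate.
- rotor_key: Rotor key with a blue T-handle (bar 64 x 14 x 14 mm lying on the rack's top plate, along the rack's x axis) and a dark 8 mm shank, loose in the other well. Origin at the lower end of the shank, 80 mm below the underside of the bar. Leave alone.
- tube_rack: Loose white rack with red-capped blood tubes, 70 x 180 mm, 86 mm high; origin at the centre of its underside. Leave alone.
- petri_dish: Loose clear dish, 90 mm in diameter, 14 mm high; origin at the centre of its underside. Leave alone.
- tip_box: Loose green box of yellow pipette tips, 85 x 125 mm, 65 mm high; origin at the centre of its underside. Leave alone.

How it is judged (in metres and radians):
On the way, in this order (a step that is already met when the one before it is completed fails the run):
1. the pin's tip is down in the bore, more than 10 mm below the panel, with the lid still shut (z of pin_tip in the frame of bore below -0.01 m and x of pin_tip in the frame of bore between -0.004 and 0.004 m and y of pin_tip in the frame of bore between -0.004 and 0.004 m and value of joint lid below 0.03 rad).
2. the lid springs open while the pin is in the bore, pressing the plunger (z of pin_tip in the frame of bore below -0.02 m and value of joint lid above 0.05 rad).
At the end, for the whole second after the job is handed in: Lid sprung open (over 0.35 rad); pin upright (within 6 degrees) in a rack well, handle centre within 8 mm of the well's axis and resting on the top plate (within about 5 mm), let go and at rest; rotor key, tube rack, dish and tip box within 30 mm of their starts (value of joint lid above 0.35 rad and (horizontal distance between pin_handle and well_left below 0.008 m or horizontal distance between pin_handle and well_right below 0.008 m) and z of pin_handle in the frame of tool_rack between 0.136 and 0.146 m and angle between pin_handle's own z axis and vertical below 0.1 rad and linear speed of pin below 0.02 m/s and contact force between pin and the fingers below 0.1 N and distance of each of rotor_key, tube_rack, petri_dish, tip_box from where it was at the start of the episode below 0.03 m); the robot touches nothing.
It fails at once if the pin is rammed against the centrifuge (over 30 N) (contact force between pin and centrifuge above 30 N).
It fails at once if the rotor key is moved by more than 30 mm (distance of rotor_key from where it was at the start of the episode above 0.03 m).
It fails at once if the tube rack is moved by more than 30 mm (distance of tube_rack from where it was at the start of the episode above 0.03 m).
It fails at once if the dish is moved by more than 30 mm (distance of petri_dish from where it was at the start of the episode above 0.03 m).
It fails at once if the tip box is moved by more than 30 mm (distance of tip_box from where it was at the start of the episode above 0.03 m).
It also fails if it takes over 58 s, if anything falls off the work surface, if the arm or the gripper's body presses on something with over 40 N, if the wrist force passes 120 N, or if a joint passes its speed limit or range.

## Working session

There is one attempt and no reset: what is moved stays moved. The work goes in short steps, Python scripts to look and compute and a tool call to move; the robot and the scene stay as the last step left them, time stands still between calls to the robot, and variables do not carry over. Pictures are saved under pics/ and viewed, and the job is handed in when it is done.

Besides the shell and the picture viewer there is one more tool, called after ">>>" by a JSON object that holds its "api" and its "payload", one argument or row to a line. arm_command: Moves the arm, as the interface text tells. Its arguments: {"type":"object","properties":{"grip":{"type":"array","items":{"type":"number"}},"dp":{"type":"array","items":{"type":"array","items":{"type":"number"}}},"turn":{"type":"array","items":{"type":"number"}},"grip_force":{"type":"number"}},"required":["grip","dp","turn"]}

```bash
mkdir -p pics; ls; python3 - <<'E'
from plant import manip
import cv2
print(manip.observe())
for n in ["scene","side","wrist"]:
    im=manip.capture(n); cv2.imwrite(f"pics/a_{n}.png",im[:,:,::-1])
    print(n,manip.camera_params(n))
E
```

```text
pics
{'time_s': 0.0, 'joints': array([-1.27718632,  0.53718511, -0.00443739,  1.53886677,  0.00261109,
        1.06727905, -0.07121454]), 'qvel': array([-1.24809113e-03, -8.95307100e-04, -1.64207370e-03, -5.33427880e-06,
       -1.25499073e-04, -1.50840769e-03,  1.15943407e-04]), 'joint_torque': array([ 6.06171488e-04, -5.83411396e+01,  1.04908369e+00, -2.59104162e+01,
        1.23555426e-02,  9.70682537e-03, -8.45326582e-06]), 'tcp_pos': array([228.66702606, 607.79709342, 238.40328558]), 'tool_rot': array([-1.35930951, -0.93928363,  0.94150057]), 'ft_force': array([-0.46249933, -0.23282077,  0.76148125]), 'torque': array([0.02561091, 0.0014049 , 0.00927569]), 'opening': 1.0012129263132172}
scene {'K': array([[387.89622787,   0.        , 313.57595002],
       [  0.        , 387.89622787, 197.97410744],
       [  0.        ,   0.        ,   1.        ]]), 'rvec': array([ 0.77946695,  2.43187636, -1.28345279]), 'tvec': array([ 475.84502297,  -46.80102767, 1290.33885784])}
side {'K': array([[478.9795894 ,   0.        , 324.62107136],
       [  0.        , 478.9795894 , 190.68830306],
       [  0.        ,   0.        ,   1.        ]]), 'rvec': array([ 2.22856967, -0.83074162,  0.33145573]), 'tvec': array([-446.94442265,  307.38713276, 1324.27857071])}
wrist {'K': array([[309.70691629,   0.        , 321.10712393],
       [  0.        , 309.70691629, 197.18407487],
       [  0.        ,   0.        ,   1.        ]]), 'mount': array([[ 9.99999714e-01, -3.78987142e-04, -6.55122486e-04,
        -1.34159545e-01],
       [ 5.24768443e-04, -2.76541402e-01,  9.61001861e-01,
        -1.33971814e+02],
       [-5.45375839e-04, -9.61001930e-01, -2.76541124e-01,
         6.96042264e+01],
       [ 0.00000000e+00,  0.00000000e+00,  0.00000000e+00,
         1.00000000e+00]])}
```

View pics/a_scene.png

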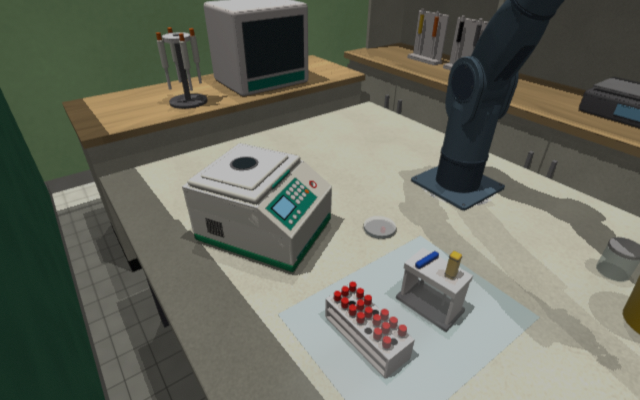

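View pics/a_side.png

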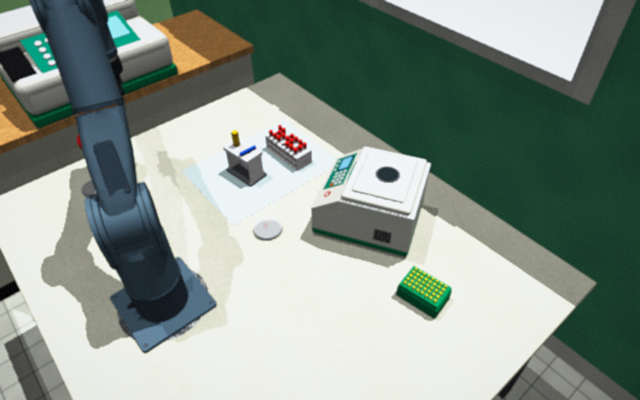

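View pics/a_wrist.png

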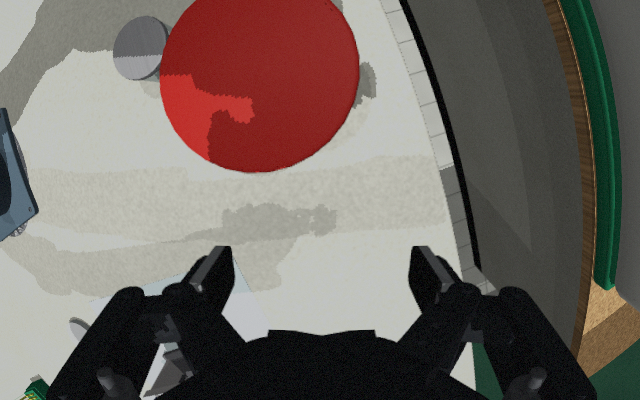

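```bash
python3 - <<'E'
from scipy.spatial.transform import Rotation as R
import numpy as np
from plant import manip
print(R.from_rotvec([-1.35930951, -0.93928363,  0.94150057]).as_matrix().round(3))
for n in["scene","side"]:
    p=manip.camera_params(n);M=R.from_rotvec(p['rvec']).as_matrix();print(n,-M.T@p['tvec'],M.round(2))
E
```

```text
[[ 0.352 -0.    -0.936]
 [ 0.936 -0.002  0.352]
 [-0.002 -1.    -0.   ]]
scene [1019.70757193  613.22301782  691.19258409] [[-0.81  0.58 -0.  ]
 [ 0.33  0.46 -0.83]
 [-0.48 -0.67 -0.56]]
side [-121.77595982 -847.03145684 1147.02581745] [[ 0.76 -0.65 -0.01]
 [-0.46 -0.53 -0.71]
 [ 0.46  0.54 -0.71]]
```

```bash
cat > h.py <<'E'
import numpy as np, cv2
from scipy.spatial.transform import Rotation as R
from plant import manip
def ray(name,uv,st=None):
    p=manip.camera_params(name);K=p['K']
    x=(uv[0]-K[0,2])/K[0,0];y=(uv[1]-K[1,2])/K[1,1]
    if name=='wrist':
        r=np.hypot(x,y);d=np.array([np.sin(r)*x/r,np.sin(r)*y/r,np.cos(r)]) if r>1e-9 else np.array([0,0,1.])
        T=R.from_rotvec(st['tool_rot']).as_matrix();m=p['mount']
        return np.array(st['tcp_pos'])+T@m[:3,3],T@(m[:3,:3]@d)
    M=R.from_rotvec(p['rvec']).as_matrix();d=M.T@np.array([x,y,1.])
    return -M.T@p['tvec'],d/np.linalg.norm(d)
def tri(rays):
    A=np.zeros((3,3));b=np.zeros(3)
    for o,d in rays:
        P=np.eye(3)-np.outer(d,d);A+=P;b+=P@o
    X=np.linalg.solve(A,b)
    return X,[float(np.linalg.norm((np.eye(3)-np.outer(d,d))@(X-o))) for o,d in rays]
def plane(r,z): return r[0]+r[1]*(z-r[0][2])/r[1][2]
def proj(X,st):
    p=manip.camera_params('wrist');K=p['K'];T=R.from_rotvec(st['tool_rot']).as_matrix();m=p['mount']
    c=m[:3,:3].T@(T.T@(np.array(X)-st['tcp_pos'])-m[:3,3]);th=np.arctan2(np.hypot(c[0],c[1]),c[2]);n=np.hypot(c[0],c[1])
    return K[0,2]+K[0,0]*th*c[0]/n,K[1,2]+K[1,1]*th*c[1]/n
def cents(im,mask,amin=4):
    n,l,s,c=cv2.connectedComponentsWithStats(mask.astype(np.uint8));return [(c[i].round(1).tolist(),s[i].tolist()) for i in range(1,n) if s[i][4]>=amin]
E
python3 - <<'E'
from h import *
a=cv2.imread('pics/a_scene.png');b=cv2.imread('pics/a_side.png')
c=lambda im,x0,y0,x1,y1,s:cv2.resize(im[y0:y1,x0:x1],None,fx=s,fy=s,interpolation=cv2.INTER_NEAREST)
A=c(a,380,230,500,330,4);B=c(a,260,160,340,230,5)
C=c(b,210,120,330,190,4);D=c(b,300,150,370,210,5)
cv2.imwrite('pics/b1.png',np.hstack([A,B[:,:][:400,:320]] if 0 else [A]));cv2.imwrite('pics/b2.png',np.vstack([C,np.pad(D,((0,0),(0,130),(0,0)))]))
cv2.imwrite('pics/b3.png',B)
for n,s in[('pin',((455,265),(236,138))),('bore',((313,184),(327,193))),('key',((427,259),(248,151)))]:
    print(n,tri([ray('scene',s[0]),ray('side',s[1])]))
E
```

```text
pin (array([466.18226952, 315.95634657, 142.22897857]), [2.97834996320333, 2.9783499632033714])
bore (array([523.28117763, -88.80444987, 147.10885895]), [0.605629370835786, 0.605629370835822])
key (array([473.13847136, 257.36773877, 117.79538452]), [1.3513545646752094, 1.3513545646751544])
```

View pics/b1.png

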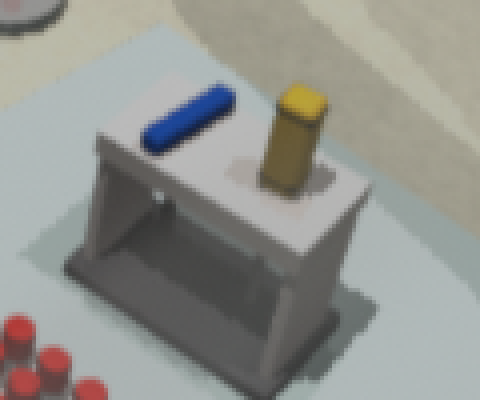

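View pics/b2.png

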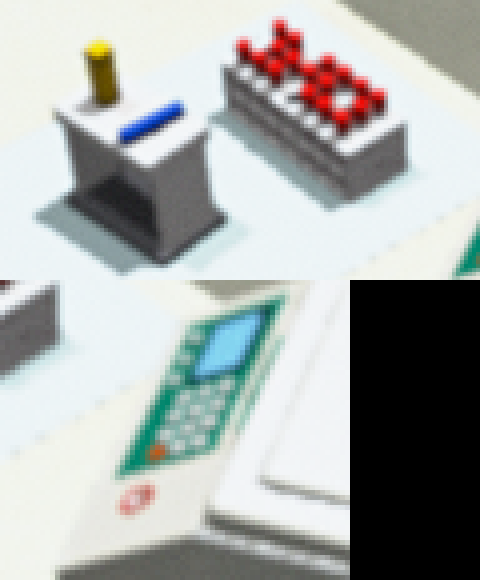

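View pics/b3.png

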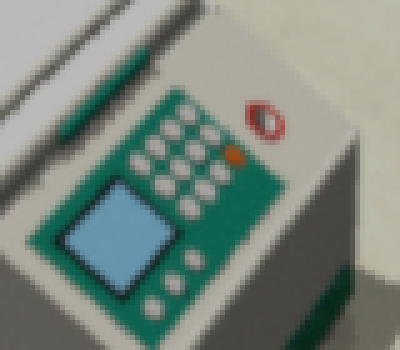

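>>> {"api": "arm_command", "payload": {
  "grip": [-0.3, -0.3, -0.3, -0.3, -0.3, -0.3, -0.3, -0.3, -0.3, -0.3],
  "dp": [
    [-15, -15, -20],
    [-45, -30, -60],
    [-75, -30, -100],
    [-105, -30, -140],
    [-135, -30, -180],
    [-165, -30, -220],
    [-195, -30, -260],
    [-225, -30, -300],
    [-255, -30, -335],
    [-270, -30, -355]
  ],
  "turn": [0.05, 0.18, 0.31, 0.44, 0.57, 0.7, 0.83, 0.96, 1.09, 1.21]
}}

```text
time_s: 1.15
tcp_pos: [467.8, 225.9, 269.5]
tool_rot: [-1.572, 0.007, -0.008]
ft_force: [-0.2, 0.2, 0.7]
opening: 0.653
```

>>> {"api": "arm_command", "payload": {
  "grip": [-0.3, -0.3, -0.3],
  "dp": [
    [0, 0, 0],
    [0, 0, 0],
    [0, 0, 0]
  ],
  "turn": [0, 0, 0]
}}

```text
time_s: 1.45
tcp_pos: [465.3, 232.1, 269.1]
tool_rot: [-1.57, -0.003, 0.004]
ft_force: [-0.8, 0.3, 0.2]
opening: 0.654
```

```bash
python3 - <<'E'
from h import *
st=manip.observe();print(st['time_s'],st['tcp_pos'],R.from_rotvec(st['tool_rot']).as_matrix().round(3),st['joints'].round(2),st['ft_force'])
im=manip.capture('wrist')[:,:,::-1];cv2.imwrite('pics/c1.png',im);np.save('c1.npy',np.r_[st['tcp_pos'],st['tool_rot']])
print(proj([466,316,142],st),proj([466,316,172],st))
E
```

```text
1.45 [465.25478477 232.07526197 269.08801206] [[ 1.    -0.001 -0.004]
 [ 0.004  0.     1.   ]
 [-0.001 -1.     0.   ]] [-0.86  0.29  0.38  1.87 -0.13  1.01 -0.42] [-0.7854929   0.33385001  0.19904565]
(np.float64(322.00484648409247), np.float64(93.64197537358011)) (np.float64(322.1030495507047), np.float64(91.4630189204642))
```

View pics/c1.png

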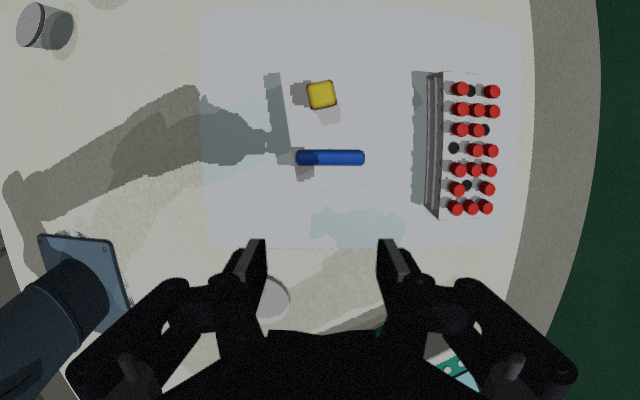

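>>> {"api": "arm_command", "payload": {
  "grip": [-0.3, -0.3, -0.3, -0.3],
  "dp": [
    [40, 0, 0],
    [80, 0, 0],
    [80, 0, 0],
    [80, 0, 0]
  ],
  "turn": [0, 0, 0, 0]
}}

```text
time_s: 1.9
tcp_pos: [545.7, 231.6, 268.6]
tool_rot: [-1.571, -0.001, 0.003]
ft_force: [-0.2, -0.0, 0.2]
opening: 0.653
```

```bash
python3 - <<'E'
from h import *
st=manip.observe();print(st['time_s'],st['tcp_pos'])
im=manip.capture('wrist')[:,:,::-1];cv2.imwrite('pics/c2.png',im);np.save('c2.npy',np.r_[st['tcp_pos'],st['tool_rot']])
a=cv2.imread('pics/c1.png');
c=lambda im,x0,y0,x1,y1,s:cv2.resize(im[y0:y1,x0:x1],None,fx=s,fy=s,interpolation=cv2.INTER_NEAREST)
cv2.imwrite('pics/c12.png',np.vstack([c(a,270,60,390,130,4),c(im,170,60,290,130,4)]))
E
```

```text
1.9 [545.73093379 231.57324443 268.63979193]
```

View pics/c2.png

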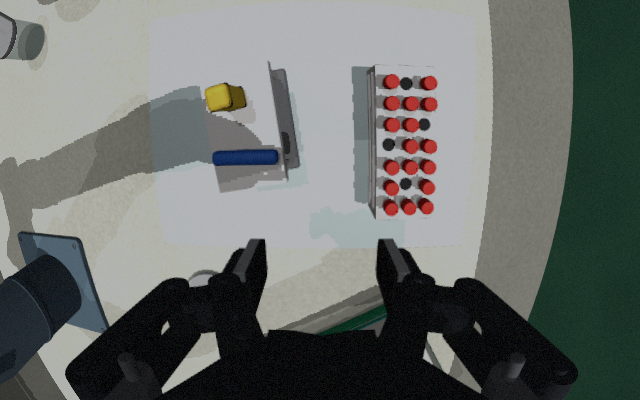

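View pics/c12.png

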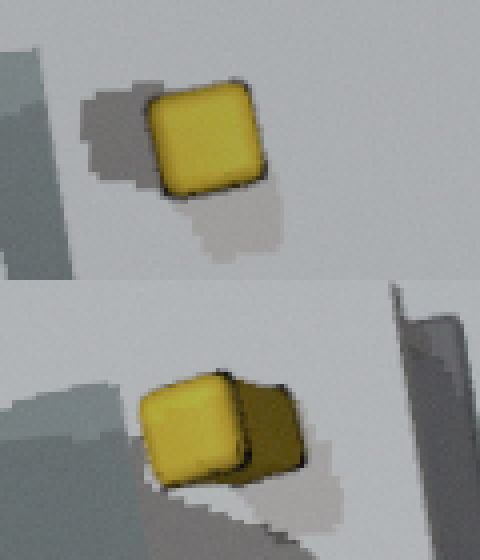

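```bash
python3 - <<'E'
from h import *
rs=[];S=[]
for k in(1,2):
    v=np.load(f'c{k}.npy');st=dict(tcp_pos=v[:3],tool_rot=v[3:]);S.append(st)
    im=cv2.imread(f'pics/c{k}.png').astype(int);b,g,r=im[...,0],im[...,1],im[...,2]
    m=(r>165)&(g>120)&(b<90);m[:, :][130:]=0
    cs=[c for c in cents(im,m,60)];print(cs)
    u=cs[0][0];ra=ray('wrist',u,st);rs.append(ra)
    cnt=max(cv2.findContours(m.astype(np.uint8),0,2)[0],key=cv2.contourArea)
    P=np.array([plane(ray('wrist',p[0],st),172)[:2] for p in cnt],np.float32);print(k,cv2.minAreaRect(P),plane(ra,172))
    m=(b>90)&(r<60)&(g<90)&(b>g+40);kk=[c for c in cents(im,m,100)];print('key',kk[:3])
    mm=m.copy();mm[:140]=0;mm[175:]=0
    ys,xs=np.nonzero(mm)
    P=np.array([plane(ray('wrist',p,st),126)[:2] for p in zip(xs,ys)],np.float32);print('key rect',cv2.minAreaRect(P))
print(tri(rs))
E
```

```text
[([321.8, 93.9], [311, 83, 23, 23, 383])]
1 ((465.7729797363281, 314.01715087890625), (14.622286796569824, 14.826519966125488), 12.191791534423828) [465.78605375 314.17576983 172.        ]
key [([336.1, 157.2], [299, 151, 66, 14, 735])]
key rect ((474.9399108886719, 259.4585266113281), (58.94261932373047, 11.998807907104492), 0.5069506764411926)
[([216.6, 96.1], [206, 85, 22, 24, 385])]
2 ((466.47607421875, 314.7379455566406), (16.251628875732422, 15.906549453735352), 15.24238109588623) [466.42240333 314.69691779 172.        ]
key [([244.4, 156.2], [214, 152, 60, 10, 399])]
key rect ((473.9049987792969, 260.40765380859375), (56.95036315917969, 7.292870044708252), 0.5823044776916504)
(array([465.79195053, 314.5379924 , 170.17009303]), [0.2638724482506539, 0.2638724482505261])
```

>>> {"api": "arm_command", "payload": {
  "grip": [-0.3, -0.3, -0.3, -0.3, -0.3, -0.3],
  "dp": [
    [-30, 0, 30],
    [-60, 0, 62],
    [-80, 0, 83],
    [-80, 0, 83],
    [-80, 0, 83],
    [-80, 0, 83]
  ],
  "turn": [-0.1, -0.19, -0.19, -0.19, -0.19, -0.19]
}}

```text
time_s: 2.55
tcp_pos: [466.1, 312.9, 269.5]
tool_rot: [-1.566, -0.15, 0.149]
ft_force: [0.4, -0.5, -0.2]
opening: 0.654
```

>>> {"api": "arm_command", "payload": {
  "grip": [-0.3, -0.3, -0.3, -0.3, -0.3, -0.3, -0.3],
  "dp": [
    [0, 30, 0],
    [0, 65, 0],
    [0, 95, 0],
    [0, 115, 0],
    [0, 128, 0],
    [0, 132, 0],
    [0, 132, 0]
  ],
  "turn": [0, 0, 0, 0, 0, 0, 0]
}}

```text
time_s: 3.25
tcp_pos: [466.5, 313.3, 137.4]
tool_rot: [-1.566, -0.149, 0.149]
ft_force: [-0.8, 0.1, 0.5]
opening: 0.649
```

```bash
python3 - <<'E'
from h import *
st=manip.observe();print(st['time_s'],st['tcp_pos'],R.from_rotvec(st['tool_rot']).as_matrix().round(3).tolist(),st['ft_force'])
im=manip.capture('wrist')[:,:,::-1];cv2.imwrite('pics/d1.png',im)
E
```

```text
3.25 [466.46182476 313.27582914 137.43101724] [[0.982, 0.0, -0.189], [0.189, -0.0, 0.982], [0.0, -1.0, -0.0]] [-0.76580289  0.05806868  0.46210188]
```

View pics/d1.png

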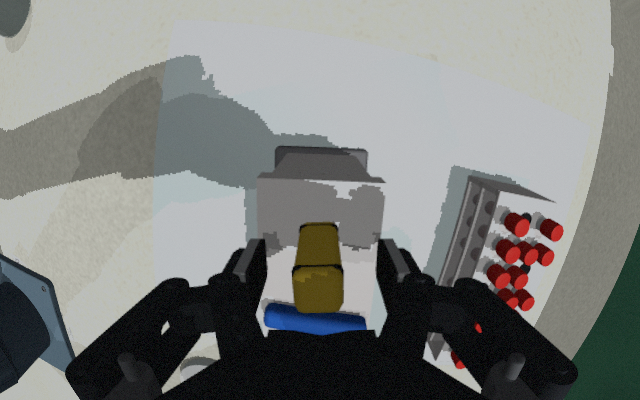

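>>> {"api": "arm_command", "payload": {
  "grip": [0.3, 0.6, 0.9, 0.9, 0.9, 0.9, 0.9],
  "dp": [
    [0, 0, 0],
    [0, 0, 0],
    [0, 0, 0],
    [0, 0, 0],
    [0, 0, 0],
    [0, 0, 0],
    [0, 0, 0]
  ],
  "turn": [0, 0, 0, 0, 0, 0, 0],
  "grip_force": 30
}}

```text
time_s: 4.0
tcp_pos: [466.4, 314.0, 138.1]
tool_rot: [-1.565, -0.151, 0.149]
ft_force: [-0.6, -0.3, 5.1]
opening: 0.229
```

```bash
python3 - <<'E'
from h import *
st=manip.observe();print(st['time_s'],st['tcp_pos'],R.from_rotvec(st['tool_rot']).as_matrix().round(3).tolist(),st['ft_force'],st['opening'])
im=manip.capture('wrist')[:,:,::-1];cv2.imwrite('pics/d2.png',im)
E
```

```text
4.0 [466.41177867 314.02784719 138.08163085] [[0.982, 0.001, -0.19], [0.19, 0.001, 0.982], [0.001, -1.0, 0.001]] [-0.64738025 -0.308249    5.06121024] 0.22934967874769718
```

View pics/d2.png

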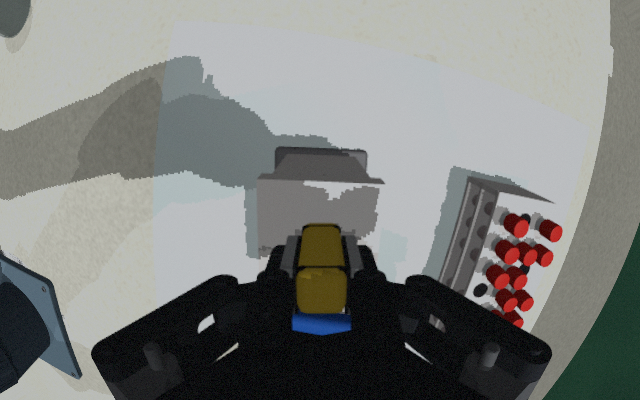

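>>> {"api": "arm_command", "payload": {
  "grip": [0.9, 0.9, 0.9, 0.9, 0.9, 0.9, 0.9, 0.9],
  "dp": [
    [0, -5, 0],
    [0, -20, 0],
    [0, -40, 0],
    [0, -60, 0],
    [0, -75, 0],
    [0, -82, 0],
    [0, -82, 0],
    [0, -82, 0]
  ],
  "turn": [0, 0, 0, 0, 0, 0, 0, 0]
}}

```text
time_s: 4.85
tcp_pos: [465.5, 313.5, 218.6]
tool_rot: [-1.566, -0.149, 0.151]
ft_force: [0.3, -0.4, -0.9]
opening: 0.232
```

```bash
python3 - <<'E'
from h import *
st=manip.observe();print(st['time_s'],st['tcp_pos'],st['ft_force'],st['opening'])
for n in('wrist','scene','side'):
    im=manip.capture(n)[:,:,::-1];cv2.imwrite(f'pics/e1_{n}.png',im)
a=cv2.imread('pics/e1_scene.png')[180:330,380:500];b=cv2.imread('pics/e1_side.png')[90:190,200:300]
cv2.imwrite('pics/e1.png',np.hstack([cv2.resize(a,None,fx=3,fy=3),np.pad(cv2.resize(b,None,fx=4,fy=4),((0,50),(0,0),(0,0)))]))
E
```

```text
4.85 [465.52431339 313.47453963 218.63132964] [ 0.28500346 -0.4415632  -0.90830428] 0.23194910164879481
```

View pics/e1_wrist.png

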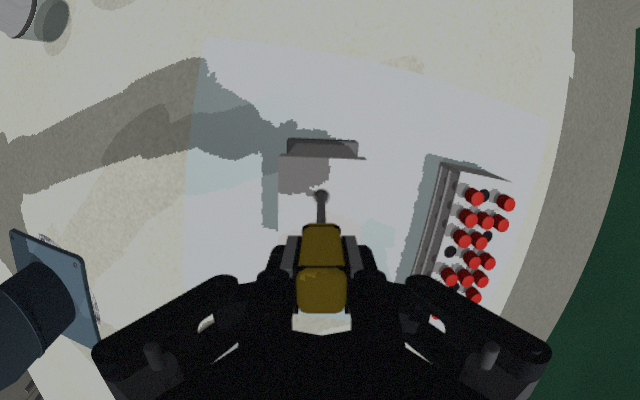

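View pics/e1.png

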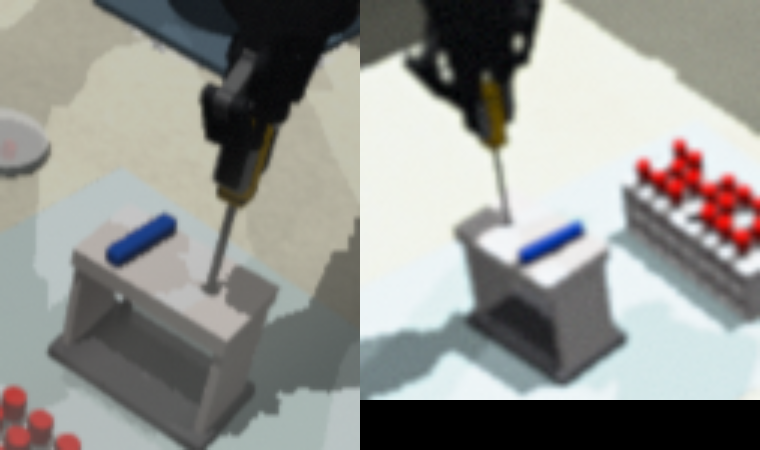

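>>> {"api": "arm_command", "payload": {
  "grip": [0.9, 0.9, 0.9, 0.9, 0.9, 0.9, 0.9, 0.9, 0.9, 0.9],
  "dp": [
    [0, 1, 5],
    [0, 2, 13],
    [0, 3, 18],
    [0, 3, 23],
    [0, 5, 30],
    [0, 7, 37],
    [0, 8, 43],
    [0, 11, 51],
    [0, 14, 58],
    [0, 14, 58]
  ],
  "turn": [0, 0, 0, 0, 0, 0, 0, 0, 0, 0]
}}

```text
time_s: 6.0
tcp_pos: [454.3, 372.2, 204.7]
tool_rot: [-1.565, -0.151, 0.152]
ft_force: [-0.2, -0.4, -0.0]
opening: 0.231
```

```bash
python3 - <<'E'
from h import *
st=manip.observe();print(st['time_s'],st['tcp_pos'],st['ft_force'],st['opening'])
for n in('wrist','scene','side'):
    im=manip.capture(n)[:,:,::-1];cv2.imwrite(f'pics/e2_{n}.png',im)
a=cv2.imread('pics/e2_scene.png')[180:330,380:500];b=cv2.imread('pics/e2_side.png')[90:190,200:300]
cv2.imwrite('pics/e2.png',np.hstack([cv2.resize(a,None,fx=3,fy=3),np.pad(cv2.resize(b,None,fx=4,fy=4),((0,50),(0,0),(0,0)))]))
E
```

```text
6.0 [454.26435335 372.1518821  204.74265152] [-0.21939429 -0.44668021 -0.00800636] 0.2305792518019328
```

View pics/e2_wrist.png

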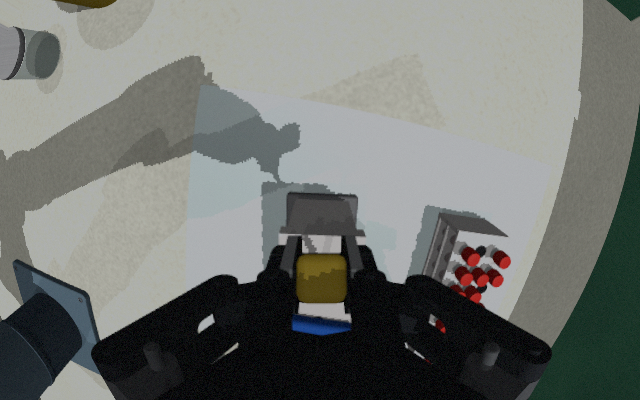

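View pics/e2.png

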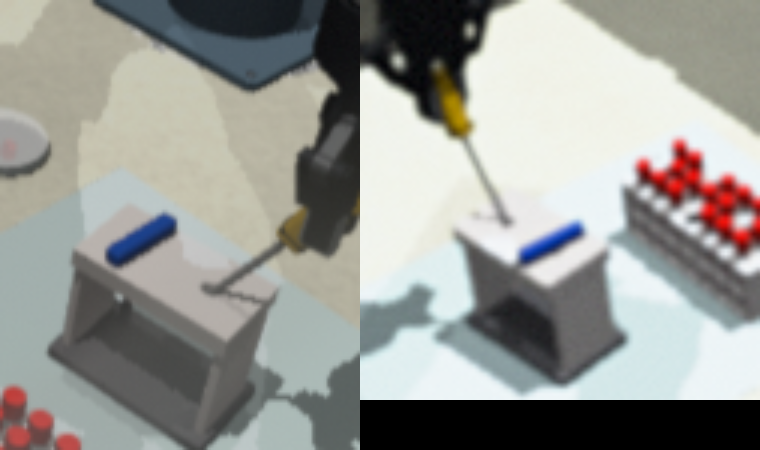

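>>> {"api": "arm_command", "payload": {
  "grip": [0.9, 0.9, 0.9, 0.9, 0.9, 0.9, 0.9, 0.9],
  "dp": [
    [0, 3, 5],
    [0, 6, 10],
    [0, 8, 13],
    [0, 8, 13],
    [0, 0, 19],
    [0, -17, 30],
    [0, -40, 46],
    [0, -40, 46]
  ],
  "turn": [0, 0, 0, 0, 0, 0, 0, 0]
}}

```text
time_s: 6.95
tcp_pos: [446.3, 420.5, 248.7]
tool_rot: [-1.559, -0.156, 0.149]
ft_force: [-0.4, 0.9, -0.4]
opening: 0.232
```

```bash
python3 - <<'E'
from h import *
st=manip.observe();print(st['time_s'],st['tcp_pos'],st['tool_rot'],st['ft_force'],st['opening'])
np.save('e3.npy',np.r_[st['tcp_pos'],st['tool_rot']])
for n in('wrist','scene','side'):
    im=manip.capture(n)[:,:,::-1];cv2.imwrite(f'pics/e3_{n}.png',im)
a=cv2.imread('pics/e3_scene.png')[150:300,400:540];b=cv2.imread('pics/e3_side.png')[50:190,190:290]
cv2.imwrite('pics/e3.png',np.hstack([cv2.resize(a,None,fx=3,fy=3,interpolation=0),np.pad(cv2.resize(b,None,fx=3,fy=3,interpolation=0),((0,30),(0,0),(0,0)))]))
E
```

```text
6.95 [446.26276109 420.5168537  248.7481803 ] [-1.55890184 -0.15574229  0.14941246] [-0.35747138  0.86118468 -0.39004452] 0.2317876754613482
```

View pics/e3_wrist.png

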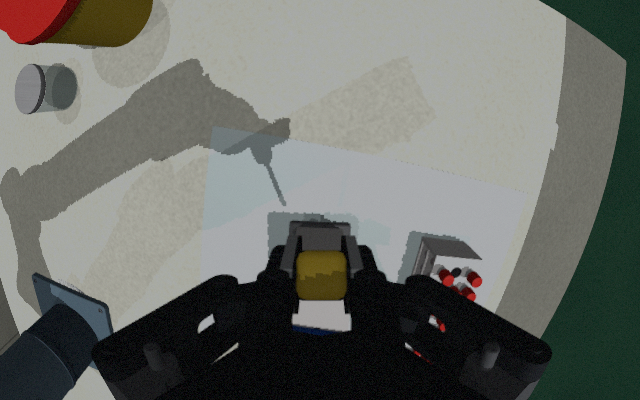

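View pics/e3.png

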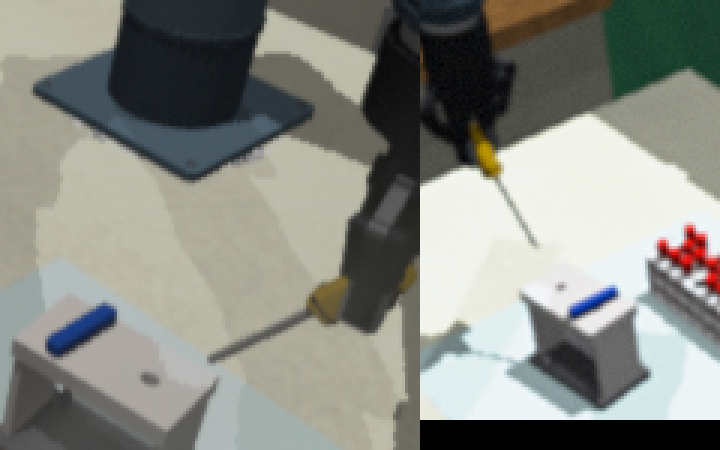

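```bash
python3 - <<'E'
from h import *
v=np.load('e3.npy');T=R.from_rotvec(v[3:]).as_matrix()
rot=R.from_rotvec(v[3:]).as_matrix();print(rot.round(3))
def rep(n,s,q):
    X,e=tri([ray('scene',s),ray('side',q)]);print(n,X.round(1),np.round(e,1),'tool',(T.T@(X-v[:3])).round(1))
    for c,u in(('scene',s),('side',q)):
        o,d=ray(c,u);o=T.T@(o-v[:3]);d=T.T@d;Y=o-d*o[0]/d[0];print('   plane',c,Y.round(1))
rep('tip',(469.7,270),(228.3,131.3))
rep('joint',(505.3,253),(215.7,109.3))
rep('well',(449.7,276.3),(236.7,145.7))
E
```

```text
[[ 0.981  0.003 -0.193]
 [ 0.193  0.007  0.981]
 [ 0.005 -1.     0.006]]
tip [461.9 348.3 152.8] [0.1 0.1] tool [  0.9  95.5 -74.5]
   plane scene [  0.   96.4 -74.8]
   plane side [  0.   94.5 -75.5]
joint [451.9 393.2 224.3] [1.9 1.9] tool [  0.2  24.3 -28.1]
   plane scene [  0.   22.8 -26.5]
   plane side [  0.   23.9 -31. ]
well [465.6 314.1 109.3] [0.1 0.1] tool [  -2.2  138.8 -109. ]
   plane scene [   0.   136.6 -108.2]
   plane side [   0.   141.7 -106.3]
```

>>> {"api": "arm_command", "payload": {
  "grip": [0.9, 0.9, 0.9, 0.9, 0.9, 0.9, 0.9, 0.9, 0.9, 0.9],
  "dp": [
    [0, -15, 0],
    [0, -35, -10],
    [-2, -55, -35],
    [-4, -70, -70],
    [-7, -80, -110],
    [-10, -80, -150],
    [-12, -80, -190],
    [-15, -80, -230],
    [-18, -80, -270],
    [-20, -80, -310]
  ],
  "turn": [0, 0, 0, 0, 0, 0, 0, 0, 0, 0]
}}

```text
time_s: 8.1
tcp_pos: [484.6, 105.1, 324.4]
tool_rot: [-1.566, -0.148, 0.15]
ft_force: [1.1, 0.3, -0.3]
opening: 0.227
```

>>> {"api": "arm_command", "payload": {
  "grip": [0.9, 0.9, 0.9, 0.9, 0.9, 0.9, 0.9, 0.9, 0.9, 0.9],
  "dp": [
    [-1, 0, -40],
    [-3, 0, -80],
    [-5, 0, -120],
    [-6, 0, -160],
    [-8, 0, -195],
    [-9, 0, -220],
    [-10, 0, -235],
    [-10, 0, -244],
    [-10, 0, -244],
    [-10, 0, -244]
  ],
  "turn": [0.02, 0.05, 0.08, 0.12, 0.15, 0.17, 0.19, 0.19, 0.19, 0.19]
}}

```text
time_s: 9.1
tcp_pos: [522.0, -132.5, 325.0]
tool_rot: [-1.57, -0.002, 0.003]
ft_force: [-0.0, 0.1, -1.3]
opening: 0.232
```

```bash
python3 - <<'E'
from h import *
st=manip.observe();print(st['time_s'],st['tcp_pos'],st['tool_rot'],st['joints'].round(2),st['ft_force'],st['opening'])
np.save('f1.npy',np.r_[st['tcp_pos'],st['tool_rot']])
im=manip.capture('wrist')[:,:,::-1];cv2.imwrite(f'pics/f1.png',im)
E
```

```text
9.1 [ 521.97318796 -132.49167212  324.98177042] [-1.56998003 -0.00167713  0.00257819] [-0.34  0.29  0.63  1.76 -0.19  1.15  0.35] [-0.0028686   0.05115325 -1.27114588] 0.23181981217525902
```

View pics/f1.png

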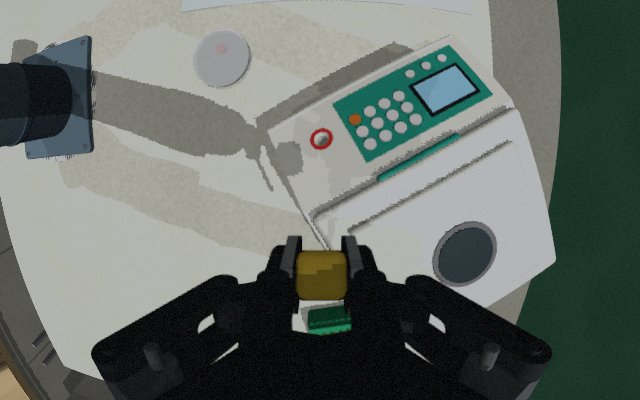

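>>> {"api": "arm_command", "payload": {
  "grip": [0.9, 0.9, 0.9, 0.9, 0.9, 0.9],
  "dp": [
    [20, -5, 6],
    [40, -5, 12],
    [60, -5, 17],
    [60, -5, 17],
    [60, -5, 17],
    [60, -5, 17]
  ],
  "turn": [-0.12, -0.26, -0.4, -0.47, -0.47, -0.47]
}}

```text
time_s: 9.75
tcp_pos: [581.7, -116.1, 330.2]
tool_rot: [-1.539, -0.368, 0.369]
ft_force: [-0.1, 0.1, -1.1]
opening: 0.23
```

```bash
python3 - <<'E'
from h import *
st=manip.observe();print(st['time_s'],st['tcp_pos'],st['tool_rot'],st['joints'].round(2),st['ft_force'],st['opening'])
np.save('f2.npy',np.r_[st['tcp_pos'],st['tool_rot']])
im=manip.capture('wrist')[:,:,::-1];cv2.imwrite(f'pics/f2.png',im)
rs=[]
for k in(1,2):
    v=np.load(f'f{k}.npy');s=dict(tcp_pos=v[:3],tool_rot=v[3:]);im=cv2.imread(f'pics/f{k}.png').astype(int);b,g,r=im[...,0],im[...,1],im[...,2]
    m=(r>120)&(g<90)&(b<90)&(r>g+60);m[230:]=0
    cs=cents(im,m,25);print(cs)
    ys,xs=np.nonzero(m);cnt=np.array(list(zip(xs,ys)),np.int32)
    if k==2: pass
    hull=cv2.convexHull(cnt) ;e=cv2.fitEllipse(hull);print(e)
    rs.append((e[0],s))
    print(plane(ray('wrist',e[0],s),147))
    gm=(g>90)&(r<60)&(b<140)&(g>r+50);gm[230:]=0
    c=max(cv2.findContours(gm.astype(np.uint8),0,2)[0],key=cv2.contourArea)
    P=np.array([plane(ray('wrist',p[0],s),147)[:2] for p in c],np.float32);print('green',cv2.contourArea(c),cv2.minAreaRect(P))
print(tri([ray('wrist',u,s) for u,s in rs]))
E
```

```text
9.75 [ 581.67811044 -116.0633548   330.22587995] [-1.53878131 -0.36826565  0.36868911] [-0.26  0.38  0.52  1.61 -0.2   1.2   0.77] [-0.06395259  0.0542554  -1.08480726] 0.2297132861264686
[([354.4, 118.9], [349, 115, 11, 9, 73]), ([321.0, 138.7], [310, 128, 23, 22, 190])]
((333.9557189941406, 130.96237182617188), (24.94062614440918, 54.87287139892578), 58.685306549072266)
[534.7943741 -83.4572135 147.       ]
green 8917.0 ((621.2460327148438, -45.21319580078125), (164.4713592529297, 69.26530456542969), 29.796051025390625)
[]
((383.2668151855469, 68.79643249511719), (56.38181686401367, 250.42994689941406), 59.00646209716797)
[586.48527623  14.52731048 147.        ]
green 8139.0 ((619.8848876953125, -45.56175231933594), (161.7159423828125, 68.27950286865234), 29.38723373413086)
(array([531.98990808, -62.36193134, 517.35928083]), [12.690364768735485, 12.690364768735561])
```

View pics/f2.png

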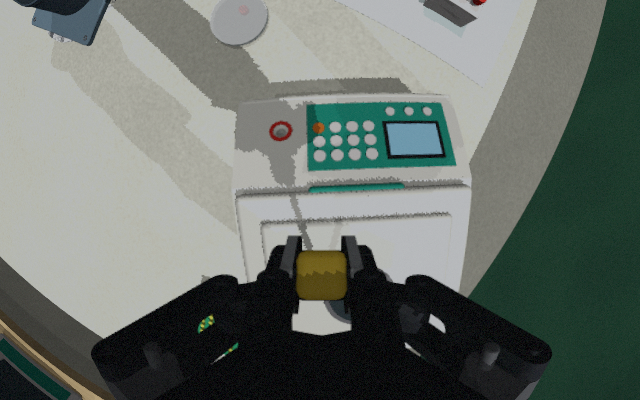

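```bash
python3 - <<'E'
from h import *
rs=[];S={}
win={1:(305,122,337,156),2:(265,116,297,147)}
for k in(1,2):
    v=np.load(f'f{k}.npy');s=dict(tcp_pos=v[:3],tool_rot=v[3:]);S[k]=s
    im=cv2.imread(f'pics/f{k}.png').astype(int);b,g,r=im[...,0],im[...,1],im[...,2]
    x0,y0,x1,y1=win[k];m=(r>90)&(r>1.7*g)&(r>1.7*b);w=np.zeros_like(m);w[y0:y1,x0:x1]=1;m&=w
    ys,xs=np.nonzero(m);h=cv2.convexHull(np.array(list(zip(xs,ys)),np.int32));e=cv2.fitEllipse(h);print(k,m.sum(),e,'mean',xs.mean(),ys.mean())
    # subpix: use ellipse centre
    rs.append(ray('wrist',e[0],s));print(plane(rs[-1],147))
    gm=((g>60)&(g>1.8*r)&(g>b)).astype(np.uint8);gm[230:]=0
    n,l,st_,c=cv2.connectedComponentsWithStats(gm);i=1+np.argmax(st_[1:,4]);print('st',st_[i])
    ys,xs=np.nonzero(l==i)
    P=np.array([plane(ray('wrist',p,s),147)[:2] for p in zip(xs,ys)])
    for yaw0 in (27,):
        a=np.radians(yaw0);ex=np.array([np.cos(a),np.sin(a)]);ey=np.array([-np.sin(a),np.cos(a)])
        U=P@ex;V=P@ey;lo=np.percentile(U,8);hi=np.percentile(U,92)
        for f,nm in((np.max,'front'),(np.min,'back')):
            bu=np.arange(lo,hi,4);X=[];Y=[]
            for q in bu:
                t=(U>=q)&(U<q+4)
                if t.sum()>3: X.append(q+2);Y.append(f(V[t]))
            p=np.polyfit(X,Y,1);res=np.array(Y)-np.polyval(p,X);g2=abs(res-np.median(res))<3;p=np.polyfit(np.array(X)[g2],np.array(Y)[g2],1);print(nm,yaw0+np.degrees(np.arctan(p[0])),np.std(res))
print(tri(rs))
im=cv2.imread('pics/f2.png')[60:220,220:480];cv2.imwrite('pics/f2z.png',cv2.resize(im,None,fx=3,fy=3))
E
```

```text
1 193 ((320.95330810546875, 138.50758361816406), (19.99538803100586, 22.972869873046875), 53.562660217285156) mean 321.0621761658031 138.7357512953368
[521.77601082 -91.17221845 147.        ]
st [ 333   46  160  116 5282]Traceback (most recent call last):
  File "<stdin>", line 14, in <module>
  File "h.py", line 5, in ray
    p=manip.camera_params(name);K=p['K']
ValueError: time passes only in moves, steps and waits
```

```bash
sed -i 's/^from plant import manip/from plant import manip as _m\nclass manip:\n    _c={}\n    observe=staticmethod(_m.observe);capture=staticmethod(_m.capture);job_done=staticmethod(_m.job_done)\n    @classmethod\n    def camera_params(k,n):\n        if n not in k._c: k._c[n]=_m.camera_params(n)\n        return k._c[n]/' h.py
cat > g.py <<'E'
from h import *
rs=[];S={}
win={1:(305,122,337,156),2:(265,116,297,147)}
for k in(1,2):
    v=np.load(f'f{k}.npy');s=dict(tcp_pos=v[:3],tool_rot=v[3:]);S[k]=s
    im=cv2.imread(f'pics/f{k}.png').astype(int);b,g,r=im[...,0],im[...,1],im[...,2]
    x0,y0,x1,y1=win[k];m=(r>75)&(r>1.6*g)&(r>1.6*b);w=np.zeros_like(m);w[y0:y1,x0:x1]=1;m&=w
    ys,xs=np.nonzero(m);h=cv2.convexHull(np.array(list(zip(xs,ys)),np.int32));e=cv2.fitEllipse(h);print(k,m.sum(),e,'mean',xs.mean(),ys.mean())
    rs.append(ray('wrist',e[0],s));print(plane(rs[-1],147))
    gm=((g>60)&(g>1.8*r)&(g>b)).astype(np.uint8);gm[230:]=0
    n,l,st_,c=cv2.connectedComponentsWithStats(gm);i=1+np.argmax(st_[1:,4])
    ys,xs=np.nonzero(l==i)
    P=np.array([plane(ray('wrist',p,s),147)[:2] for p in zip(xs,ys)])
    for yaw0 in (27,):
        a=np.radians(yaw0);ex=np.array([np.cos(a),np.sin(a)]);ey=np.array([-np.sin(a),np.cos(a)])
        U=P@ex;V=P@ey;lo=np.percentile(U,8);hi=np.percentile(U,92)
        for f,nm in((np.max,'front'),(np.min,'back')):
            X=[];Y=[]
            for q in np.arange(lo,hi,4):
                t=(U>=q)&(U<q+4)
                if t.sum()>3: X.append(q+2);Y.append(f(V[t]))
            X=np.array(X);Y=np.array(Y);p=np.polyfit(X,Y,1);res=Y-np.polyval(p,X);g2=abs(res-np.median(res))<3;p=np.polyfit(X[g2],Y[g2],1);print(nm,yaw0+np.degrees(np.arctan(p[0])),np.std(res),g2.sum(),len(X))
print(tri(rs))
im=cv2.imread('pics/f2.png')[60:220,220:480];cv2.imwrite('pics/f2z.png',cv2.resize(im,None,fx=3,fy=3))
E
python3 g.py
```

```text
1 202 ((320.97393798828125, 138.49459838867188), (20.20733642578125, 22.962669372558594), 55.42911148071289) mean 321.1485148514852 138.68316831683168
[521.79672657 -91.15898487 147.        ]
front 29.538919262080785 0.49800326939558154 34 34
back 29.79456717051958 0.23339913787334973 34 34
2 195 ((280.1065368652344, 130.63595581054688), (19.088184356689453, 22.517059326171875), 71.5472640991211) mean 280.05641025641023 130.72820512820513
[522.02740819 -91.04739628 147.        ]
front 29.747337949006464 0.3974863227832551 34 34
back 29.42420600890982 0.31845198388599505 34 34
(array([521.78851434, -91.38686651, 144.26436075]), [0.02008679344213974, 0.020086793442036566])
```

View pics/f2z.png

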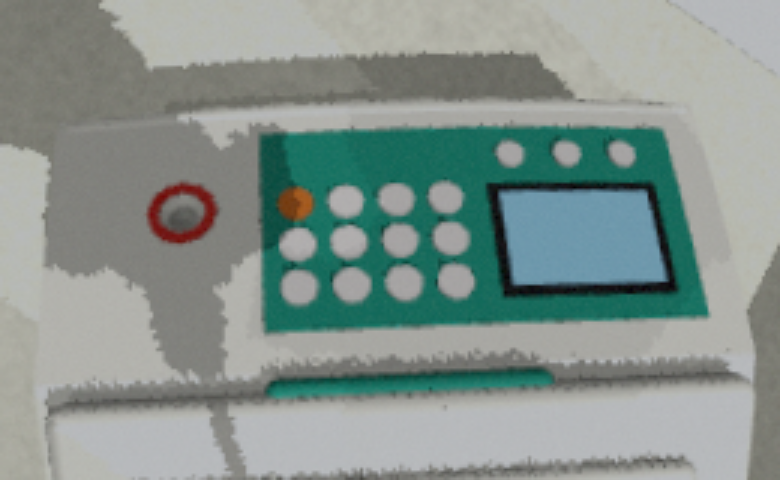

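>>> {"api": "arm_command", "payload": {
  "grip": [0.9, 0.9, 0.9, 0.9, 0.9, 0.9, 0.9, 0.9],
  "dp": [
    [-10, 0, 25],
    [-22, 0, 65],
    [-34, 0, 105],
    [-43, 15, 135],
    [-47, 35, 146],
    [-47, 50, 146],
    [-47, 56, 146],
    [-47, 56, 146]
  ],
  "turn": [-0.02, -0.045, -0.045, -0.045, -0.045, -0.045, -0.045, -0.045]
}}

```text
time_s: 10.6
tcp_pos: [473.4, -8.2, 274.0]
tool_rot: [-1.533, -0.403, 0.404]
ft_force: [0.4, 0.0, -1.1]
opening: 0.231
```

```bash
python3 - <<'E'
from h import *
st=manip.observe();print(st['time_s'],st['tcp_pos'],R.from_rotvec(st['tool_rot']).as_matrix().round(3).tolist(),st['ft_force'],st['opening'])
np.save('g1.npy',np.r_[st['tcp_pos'],st['tool_rot']])
for n in('wrist','scene','side'):
    im=manip.capture(n)[:,:,::-1];cv2.imwrite(f'pics/g1_{n}.png',im)
a=cv2.imread('pics/g1_scene.png')[100:220,270:390];b=cv2.imread('pics/g1_side.png')[130:230,260:360]
cv2.imwrite('pics/g1.png',np.hstack([cv2.resize(a,None,fx=3.3334,fy=3.3334,interpolation=0)[:400,:400],cv2.resize(b,None,fx=4,fy=4,interpolation=0)]))
E
```

```text
10.6 [473.39630824  -8.21742855 274.00563224] [[0.87, -0.001, -0.492], [0.492, -0.0, 0.87], [-0.001, -1.0, 0.0]] [ 3.58843169e-01  1.69449410e-04 -1.14071317e+00] 0.23120167675293746
```

View pics/g1.png

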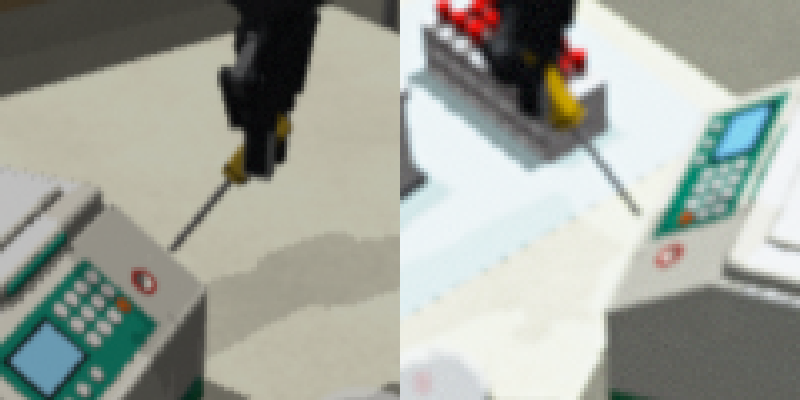

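View pics/g1_wrist.png

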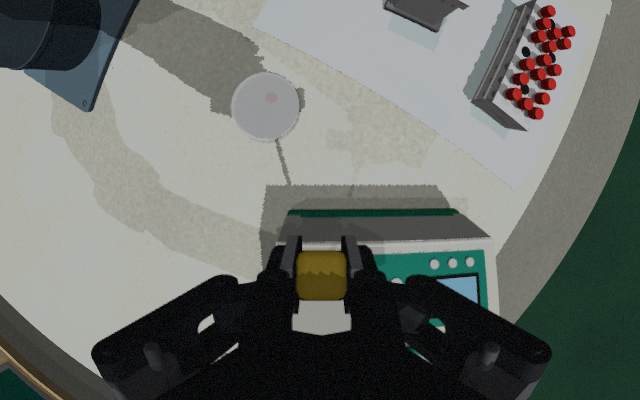

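```bash
cat > rel.py <<'E'
from h import *
import sys
def rel(tipS,tipD,boreS,boreD,j=None,yaw=29.6):
    a=np.radians(yaw);f=np.array([-np.sin(a),np.cos(a),0]);up=np.array([0,0,1.]);t=np.radians(35)
    zb=np.sin(t)*f+np.cos(t)*up;xb=-np.cos(t)*f+np.sin(t)*up;yb=np.cross(zb,xb);B=np.stack([xb,yb,zb])
    X,e=tri([ray('scene',tipS),ray('side',tipD)]);Y,e2=tri([ray('scene',boreS),ray('side',boreD)])
    print('tip',X.round(1),np.round(e,1),'bore',Y.round(1),np.round(e2,1));print('tip in bore frame (rel)',(B@(X-Y)).round(1),' vs wrist bore',(B@(X-[521.9,-91.1,147])).round(1))
    if j:
        J,e=tri([ray('scene',j[0]),ray('side',j[1])]);d=B@(J-X);print('axis',d.round(1),'ang x,y deg',np.degrees(np.arctan2(d[:2],d[2])).round(1),e[0])
E
python3 - <<'E'
from rel import *
rel((321.6,174.4),(319.5,183.2),(313.4,184),(327.2,193.7),((338.4,154.9),(305,162.5)))
v=np.load('g1.npy');T=R.from_rotvec(v[3:]).as_matrix()
X,_=tri([ray('scene',(321.6,174.4)),ray('side',(319.5,183.2))]);print(T.T@(X-v[:3]))
E
```

```text
tip [510.6 -69.6 181.3] [1.2 1.2] bore [521.9 -90.1 146. ] [1.3 1.3]
tip in bore frame (rel) [ 1.1  0.3 42.4]  vs wrist bore [-0.2  0.8 42. ]
axis [ 2.3  1.4 79.4] ang x,y deg [1.7 1. ] 1.8210811033717085
[  2.24322856  92.66928921 -71.76987078]
```

>>> {"api": "arm_command", "payload": {
  "grip": [0.9, 0.9, 0.9, 0.9, 0.9, 0.9],
  "dp": [
    [0, 8, -6],
    [0, 16, -11],
    [0, 23, -16],
    [0, 27, -19],
    [0, 27, -19],
    [0, 27, -19]
  ],
  "turn": [0, 0, 0, 0, 0, 0]
}}

```text
time_s: 11.35
tcp_pos: [483.2, -24.6, 247.2]
tool_rot: [-1.533, -0.404, 0.404]
ft_force: [-0.1, -0.2, -0.6]
opening: 0.234
```

```bash
python3 - <<'E'
from h import *
st=manip.observe();print(st['time_s'],st['tcp_pos'],st['ft_force'],st['opening'])
np.save('g2.npy',np.r_[st['tcp_pos'],st['tool_rot']])
for n in('scene','side'):
    im=manip.capture(n)[:,:,::-1];cv2.imwrite(f'pics/g2_{n}.png',im)
a=cv2.imread('pics/g2_scene.png')[140:200,290:350];b=cv2.imread('pics/g2_side.png')[150:210,290:350]
cv2.imwrite('pics/g2.png',np.hstack([cv2.resize(a,None,fx=6,fy=6,interpolation=0),cv2.resize(b,None,fx=6,fy=6,interpolation=0)]))
E
```

```text
11.35 [483.18850138 -24.61539987 247.19346023] [-0.085199   -0.19865378 -0.59838917] 0.2336141054019639
```

View pics/g2.png

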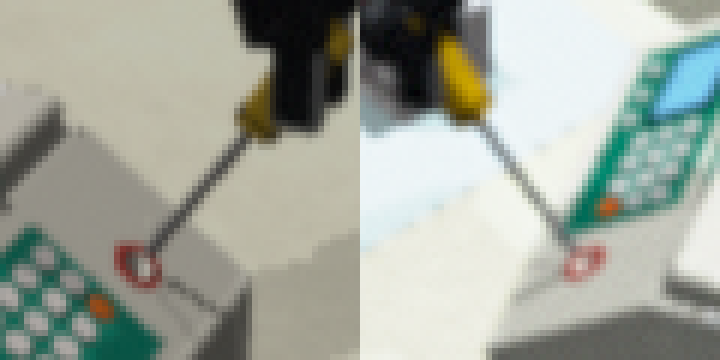

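```bash
python3 - <<'E'
from rel import *
rel((315.3,181.8),(325.3,191.2),(313.1,184),(327.2,193.7),((331.8,162.8),(310.3,170.5)))
E
```

```text
tip [519.3 -85.1 154.4] [1.2 1.2] bore [522.3 -90.3 146. ] [0.9 0.9]
tip in bore frame (rel) [-0.2 -0.  10.4]  vs wrist bore [-1.1  0.7  9.8]
axis [ 1.7  1.2 81.5] ang x,y deg [1.2 0.9] 1.1764197910882441
```

>>> {"api": "arm_command", "payload": {
  "grip": [0.9, 0.9, 0.9, 0.9, 0.9],
  "dp": [
    [0, 2.5, -1.7],
    [0, 4.9, -3.4],
    [0, 7.4, -5.2],
    [0, 9.8, -6.9],
    [0, 11.5, -8]
  ],
  "turn": [0, 0, 0, 0, 0]
}}

```text
time_s: 11.95
tcp_pos: [487.1, -31.7, 235.5]
tool_rot: [-1.533, -0.404, 0.405]
ft_force: [0.2, 0.2, -0.0]
opening: 0.23
```

```bash
python3 - <<'E'
from h import *
st=manip.observe();print(st['time_s'],st['tcp_pos'],st['ft_force'],st['opening'])
for n in('scene','side'):
    im=manip.capture(n)[:,:,::-1];cv2.imwrite(f'pics/g3_{n}.png',im)
a=cv2.imread('pics/g3_scene.png')[140:200,290:350];b=cv2.imread('pics/g3_side.png')[150:210,290:350]
cv2.imwrite('pics/g3.png',np.hstack([cv2.resize(a,None,fx=6,fy=6,interpolation=0),cv2.resize(b,None,fx=6,fy=6,interpolation=0)]))
E
```

```text
11.95 [487.13474902 -31.67998996 235.50328522] [ 0.24239932  0.2065001  -0.00316512] 0.23038173313150673
```

View pics/g3.png

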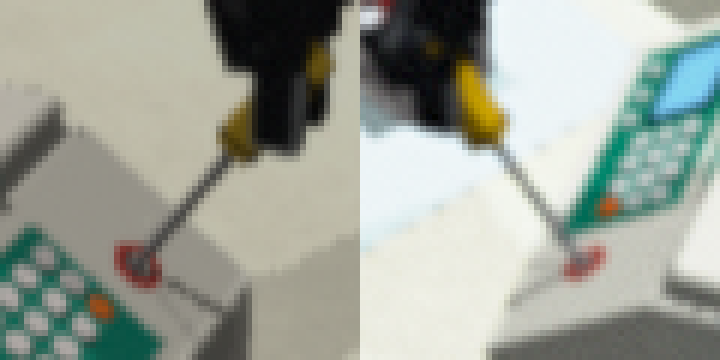

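>>> {"api": "arm_command", "payload": {
  "grip": [0.9, 0.9, 0.9, 0.9, 0.9, 0.9],
  "dp": [
    [0, 2, -1.4],
    [0, 4, -2.8],
    [0, 6, -4.2],
    [0, 8, -5.6],
    [0, 9.8, -6.9],
    [0, 9.8, -6.9]
  ],
  "turn": [0, 0, 0, 0, 0, 0]
}}

```text
time_s: 12.65
tcp_pos: [490.4, -37.7, 225.7]
tool_rot: [-1.533, -0.404, 0.405]
ft_force: [-0.1, 0.2, -0.6]
opening: 0.228
```

>>> {"api": "arm_command", "payload": {
  "grip": [0.9, 0.9, 0.9, 0.9, 0.9, 0.9],
  "dp": [
    [0, 0.8, -0.6],
    [0, 1.6, -1.2],
    [0, 2.5, -1.7],
    [0, 3.3, -2.3],
    [0, 4.1, -2.9],
    [0, 4.9, -3.4]
  ],
  "turn": [0, 0, 0, 0, 0, 0]
}}

```text
time_s: 13.25
tcp_pos: [492.2, -40.2, 221.2]
tool_rot: [-1.532, -0.405, 0.405]
ft_force: [-0.3, 1.6, 2.9]
opening: 0.225
```

>>> {"api": "arm_command", "payload": {
  "grip": [0.9, 0.9, 0.9, 0.9],
  "dp": [
    [0, 0.8, -0.6],
    [0, 1.6, -1.2],
    [0, 2.5, -1.7],
    [0, 3.3, -2.3]
  ],
  "turn": [0, 0, 0, 0]
}}

```text
time_s: 13.65
tcp_pos: [493.4, -42.2, 217.9]
tool_rot: [-1.532, -0.405, 0.405]
ft_force: [-2.2, 2.2, 5.3]
opening: 0.229
```

>>> {"api": "arm_command", "payload": {
  "grip": [0.9, 0.9, 0.9],
  "dp": [
    [0, 0.8, -0.6],
    [0, 1.6, -1.2],
    [0, 1.6, -1.2]
  ],
  "turn": [0, 0, 0]
}}

```text
time_s: 13.95
tcp_pos: [494.0, -43.3, 216.2]
tool_rot: [-1.532, -0.405, 0.404]
ft_force: [-1.9, 2.5, 5.3]
opening: 0.228
```

```bash
python3 - <<'E'
from h import *
st=manip.observe();print(st['time_s'],st['tcp_pos'],st['ft_force'],st['ft_force']@[-.283,.499,.819])
for n in('scene','side'):
    im=manip.capture(n)[:,:,::-1];cv2.imwrite(f'pics/g4_{n}.png',im)
a=cv2.imread('pics/g4_scene.png')[80:240,180:360];b=cv2.imread('pics/g4_side.png')[100:260,280:440]
cv2.imwrite('pics/g4.png',np.hstack([cv2.resize(a,None,fx=2.3,fy=2.3),cv2.resize(b,None,fx=2.3,fy=2.3)]))
E
```

```text
13.95 [493.99703852 -43.32399994 216.20143557] [-1.91026449  2.46185367  5.25018315] 6.068969835325263
```

View pics/g4.png

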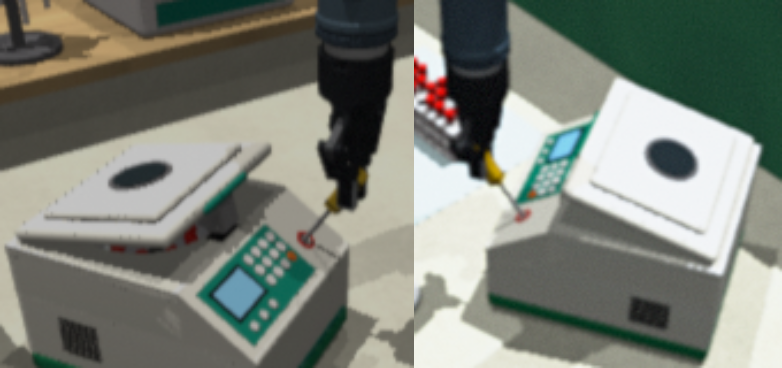

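>>> {"api": "arm_command", "payload": {
  "grip": [0.9, 0.9, 0.9, 0.9, 0.9, 0.9, 0.9, 0.9, 0.9, 0.9],
  "dp": [
    [0, -2.5, 1.7],
    [0, -6.6, 4.6],
    [0, -12.3, 8.6],
    [0, -18, 12.6],
    [0, -24.6, 17.2],
    [0, -33, 23],
    [0, -41, 28.7],
    [0, -49, 34.4],
    [0, -57.3, 40.2],
    [0, -57.3, 40.2]
  ],
  "turn": [0, 0, 0, 0, 0, 0, 0, 0, 0, 0]
}}

```text
time_s: 15.05
tcp_pos: [474.5, -7.6, 274.7]
tool_rot: [-1.532, -0.407, 0.404]
ft_force: [-0.1, -0.2, -1.3]
opening: 0.227
```

```bash
python3 - <<'E'
from h import *
st=manip.observe();print(st['time_s'],st['tcp_pos'],R.from_rotvec(st['tool_rot']).as_matrix().round(3).tolist(),st['ft_force'])
np.save('i1.npy',np.r_[st['tcp_pos'],st['tool_rot']])
for n in('scene','side'):
    im=manip.capture(n)[:,:,::-1];cv2.imwrite(f'pics/i1_{n}.png',im)
a=cv2.imread('pics/i1_scene.png')[80:240,180:360];b=cv2.imread('pics/i1_side.png')[100:260,280:440]
cv2.imwrite('pics/i1.png',np.hstack([cv2.resize(a,None,fx=2.3,fy=2.3),cv2.resize(b,None,fx=2.3,fy=2.3)]))
E
```

```text
15.05 [474.48935786  -7.56499475 274.72752093] [[0.869, 0.002, -0.495], [0.495, 0.001, 0.869], [0.002, -1.0, -0.0]] [-0.05869999 -0.22418377 -1.32580316]
```

View pics/i1.png

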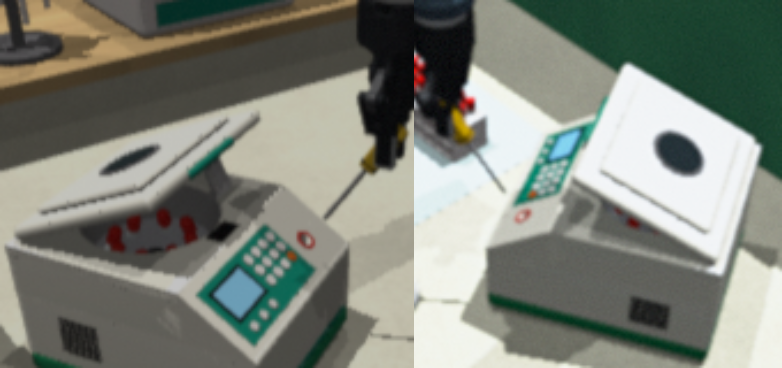

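>>> {"api": "arm_command", "payload": {
  "grip": [0.9, 0.9, 0.9, 0.9, 0.9, 0.9, 0.9, 0.9, 0.9, 0.9],
  "dp": [
    [5, -5, 12],
    [18, -5, 40],
    [36, -5, 76],
    [54, -5, 112],
    [72, -5, 150],
    [90, -5, 185],
    [108, -5, 222],
    [126, -5, 260],
    [144, -5, 295],
    [160, -5, 328]
  ],
  "turn": [0, 0, 0.02, 0.06, 0.1, 0.14, 0.18, 0.22, 0.26, 0.3]
}}

```text
time_s: 16.15
tcp_pos: [451.2, 357.3, 277.8]
tool_rot: [-1.565, -0.168, 0.169]
ft_force: [0.5, -1.1, -0.7]
opening: 0.23
```

```bash
python3 - <<'E'
from h import *
st=manip.observe();T=R.from_rotvec(st['tool_rot']).as_matrix();print(st['time_s'],st['tcp_pos'],T.round(3).tolist())
print(T.T@(np.array([449.3,400.4,225.6])-st['tcp_pos']), np.degrees(np.arctan2(T[1,0],T[0,0])))
E
```

```text
16.15 [451.15336094 357.34519232 277.84682947] [[0.977, -0.0, -0.213], [0.213, -0.001, 0.977], [-0.001, -1.0, -0.0]]
[ 7.38577881 52.22218576 42.48736502] 12.295768022757736
```

>>> {"api": "arm_command", "payload": {
  "grip": [0.9, 0.9, 0.9, 0.9, 0.9],
  "dp": [
    [3, 5, 20],
    [7, 20, 38],
    [7, 30, 38],
    [7, 30, 38],
    [7, 30, 38]
  ],
  "turn": [0.02, 0.025, 0.025, 0.025, 0.025]
}}

```text
time_s: 16.65
tcp_pos: [450.7, 392.6, 248.4]
tool_rot: [-1.567, -0.148, 0.149]
ft_force: [-0.3, -0.1, -0.9]
opening: 0.234
```

```bash
python3 - <<'E'
from h import *
st=manip.observe();T=R.from_rotvec(st['tool_rot']).as_matrix();print(st['time_s'],st['tcp_pos'],T.round(3).tolist())
print(T.T@(np.array([449.3,400.4,225.6])-st['tcp_pos']), np.degrees(np.arctan2(T[1,0],T[0,0])))
np.save('j1.npy',np.r_[st['tcp_pos'],st['tool_rot']])
for n in('scene','side'):
    im=manip.capture(n)[:,:,::-1];cv2.imwrite(f'pics/j1_{n}.png',im)
a=cv2.imread('pics/j1_scene.png')[200:300,420:540];b=cv2.imread('pics/j1_side.png')[80:180,190:290]
cv2.imwrite('pics/j1.png',np.hstack([cv2.resize(a,None,fx=4,fy=4,interpolation=0),cv2.resize(b,None,fx=4,fy=4,interpolation=0)[:,:320]]))
E
```

```text
16.65 [450.73145822 392.64582609 248.36989399] [[0.982, -0.0, -0.188], [0.188, -0.001, 0.982], [-0.0, -1.0, -0.001]]
[ 0.06137577 22.75956883  7.91470894] 10.83951258469588
```

View pics/j1.png

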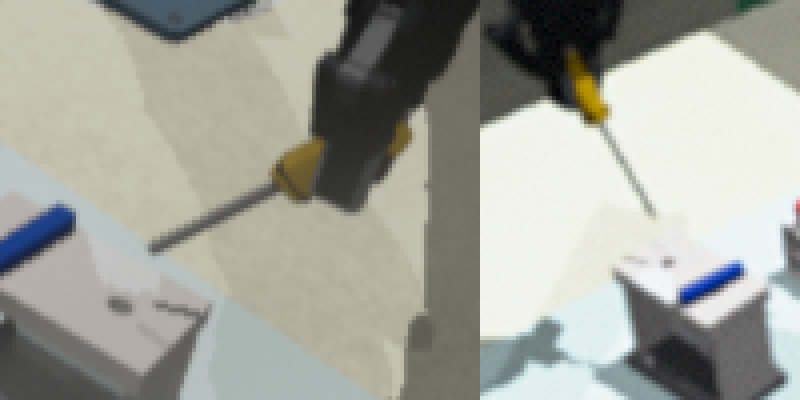

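```bash
python3 - <<'E'
from h import *
v=np.load('j1.npy');T=R.from_rotvec(v[3:]).as_matrix()
X,e=tri([ray('scene',(458,262.2)),ray('side',(233.2,133.2))]);Y,e2=tri([ray('scene',(450.2,276)),ray('side',(237.2,145.5))])
J,e3=tri([ray('scene',(420+277/4,200+185/4)),ray('side',(190+123/4,80+123/4))])
print(X,e[0],Y,e2[0]);print('tip tool',T.T@(X-v[:3]),'well-tip tool',T.T@(Y-X),'rod',T.T@(J-X),e3[0])
E
```

```text
[466.33412104 323.71224867 156.71763833] 0.267420731423838 [466.28884184 314.063125   110.23341991] 1.3742511220262432
tip tool [  2.39716257  91.74335364 -70.51828007] well-tip tool [-1.84058924 46.49726264 -9.40781581] rod [  1.51342583 -70.21591361  45.21107706] 0.5542070292794978
```

>>> {"api": "arm_command", "payload": {
  "grip": [0.9, 0.9, 0.9, 0.9, 0.9],
  "dp": [
    [-1, 12, -4],
    [-1, 25, -5],
    [-1, 36, -5],
    [-1, 39, -5],
    [-1, 39, -5]
  ],
  "turn": [0, 0, 0, 0, 0]
}}

```text
time_s: 17.25
tcp_pos: [449.7, 389.0, 208.5]
tool_rot: [-1.567, -0.149, 0.151]
ft_force: [-0.0, 0.2, 0.1]
opening: 0.23
```

```bash
python3 - <<'E'
from h import *
st=manip.observe();print(st['time_s'],st['tcp_pos'],st['ft_force'])
np.save('j2.npy',np.r_[st['tcp_pos'],st['tool_rot']])
for n in('scene','side'):
    im=manip.capture(n)[:,:,::-1];cv2.imwrite(f'pics/j2_{n}.png',im)
a=cv2.imread('pics/j2_scene.png')[240:300,420:480];b=cv2.imread('pics/j2_side.png')[120:180,210:270]
cv2.imwrite('pics/j2.png',np.hstack([cv2.resize(a,None,fx=6,fy=6,interpolation=0),cv2.resize(b,None,fx=6,fy=6,interpolation=0)]))
E
```

```text
17.25 [449.65419492 388.96745795 208.5498112 ] [-0.01701941  0.17561359  0.07538846]
```

View pics/j2.png

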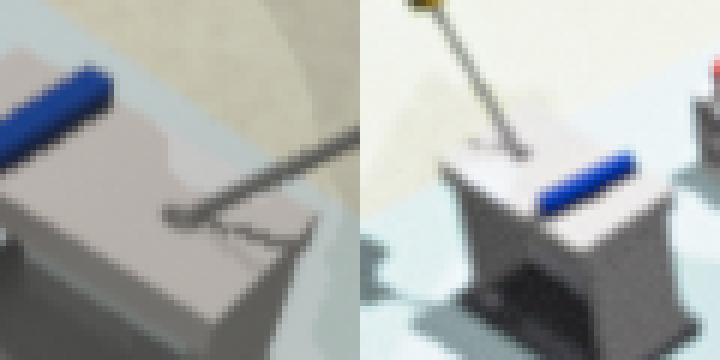

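>>> {"api": "arm_command", "payload": {
  "grip": [0.9, 0.9, 0.9, 0.9, 0.9],
  "dp": [
    [0, 2, -1.5],
    [0, 4, -3],
    [0, 6, -4.5],
    [0, 8.5, -6],
    [0, 8.5, -6]
  ],
  "turn": [0, 0, 0, 0, 0]
}}

```text
time_s: 17.85
tcp_pos: [451.1, 382.8, 200.6]
tool_rot: [-1.566, -0.149, 0.15]
ft_force: [0.6, 0.4, -1.1]
opening: 0.226
```

```bash
python3 - <<'E'
from h import *
st=manip.observe();print(st['time_s'],st['tcp_pos'],st['ft_force'])
for n in('scene','side'):
    im=manip.capture(n)[:,:,::-1];cv2.imwrite(f'pics/j3_{n}.png',im)
a=cv2.imread('pics/j3_scene.png')[240:300,420:480];b=cv2.imread('pics/j3_side.png')[120:180,210:270]
cv2.imwrite('pics/j3.png',np.hstack([cv2.resize(a,None,fx=6,fy=6,interpolation=0),cv2.resize(b,None,fx=6,fy=6,interpolation=0)]))
E
```

```text
17.85 [451.14512418 382.81928327 200.58107703] [ 0.6284501   0.39218072 -1.08960951]
```

View pics/j3.png

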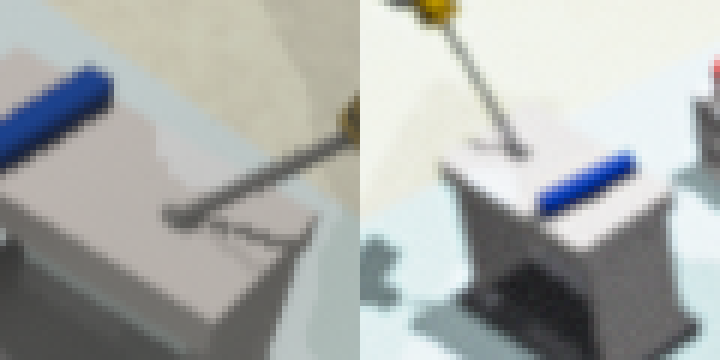

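>>> {"api": "arm_command", "payload": {
  "grip": [0.9, 0.9, 0.9, 0.9, 0.9, 0.9, 0.9],
  "dp": [
    [0, -2.5, -6],
    [0, -5.5, -13],
    [0, -8.5, -20],
    [0, -11.5, -28],
    [0, -13.5, -35],
    [0, -15, -42],
    [0, -15, -44]
  ],
  "turn": [0, 0, 0, 0, 0, 0, 0]
}}

```text
time_s: 18.65
tcp_pos: [460.1, 338.8, 216.3]
tool_rot: [-1.566, -0.149, 0.149]
ft_force: [-0.3, 2.2, 0.5]
opening: 0.232
```

```bash
python3 - <<'E'
from h import *
st=manip.observe();print(st['time_s'],st['tcp_pos'],st['ft_force'])
for n in('scene','side'):
    im=manip.capture(n)[:,:,::-1];cv2.imwrite(f'pics/j4_{n}.png',im)
a=cv2.imread('pics/j4_scene.png')[200:300,420:520];b=cv2.imread('pics/j4_side.png')[90:190,190:290]
cv2.imwrite('pics/j4.png',np.hstack([cv2.resize(a,None,fx=4,fy=4,interpolation=0),cv2.resize(b,None,fx=4,fy=4,interpolation=0)]))
E
```

```text
18.65 [460.13959383 338.84042827 216.27412427] [-0.28267635  2.23295613  0.54304279]
```

View pics/j4.png

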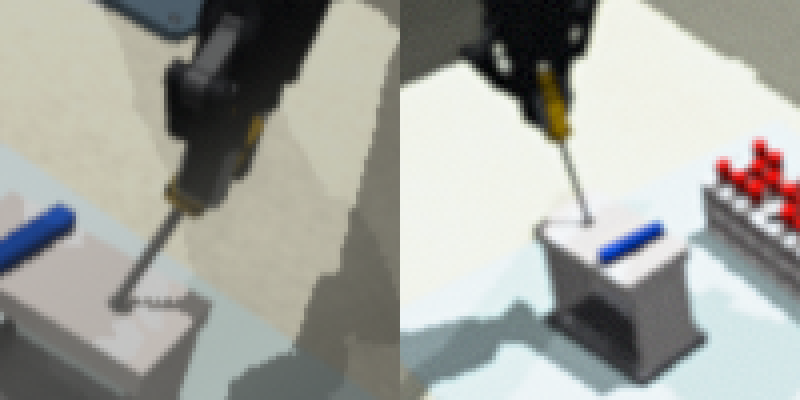

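>>> {"api": "arm_command", "payload": {
  "grip": [0.9, 0.9, 0.9, 0.9, 0.9, 0.9, 0.9],
  "dp": [
    [0, 0, -6],
    [0, 0, -12],
    [0, 0, -18],
    [0, 1, -24],
    [0, 2, -29],
    [0, 2, -29],
    [0, 2, -26]
  ],
  "turn": [0, 0, 0, 0, 0, 0, 0]
}}

```text
time_s: 19.45
tcp_pos: [464.6, 313.0, 213.6]
tool_rot: [-1.568, -0.148, 0.15]
ft_force: [-0.7, -0.8, -1.1]
opening: 0.231
```

```bash
python3 - <<'E'
from h import *
st=manip.observe();print(st['time_s'],st['tcp_pos'],st['ft_force'])
for n in('scene','side','wrist'):
    im=manip.capture(n)[:,:,::-1];cv2.imwrite(f'pics/j5_{n}.png',im)
a=cv2.imread('pics/j5_scene.png')[200:300,400:500];b=cv2.imread('pics/j5_wrist.png')[160:330,235:405]
cv2.imwrite('pics/j5.png',np.hstack([cv2.resize(a,(400,400),interpolation=0),cv2.resize(b,(400,400),interpolation=0)]))
E
```

```text
19.45 [464.55311133 312.9740958  213.55759699] [-0.66082441 -0.75070151 -1.1155751 ]
```

View pics/j5.png

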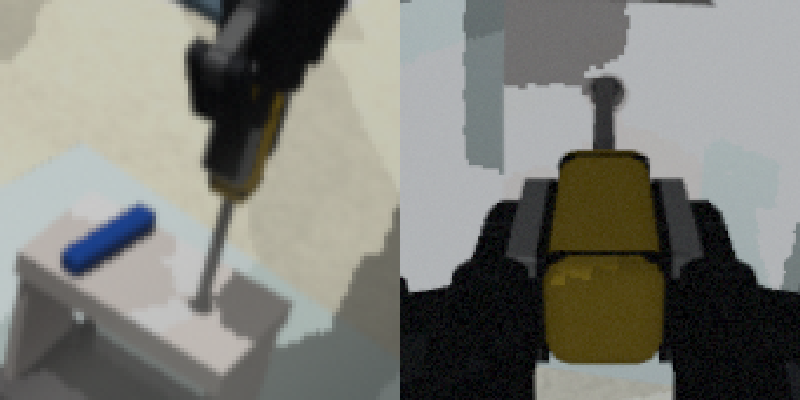

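>>> {"api": "arm_command", "payload": {
  "grip": [0.9, 0.9, 0.9, 0.9, 0.9, 0.9, 0.9, 0.9],
  "dp": [
    [0.5, 8, 0],
    [0.5, 20, 0.5],
    [0.5, 32, 0.5],
    [0.5, 44, 0.5],
    [0.5, 56, 0.5],
    [0.5, 66, 0.5],
    [0.5, 70, 0.5],
    [0.5, 70, 0.5]
  ],
  "turn": [0, 0, 0, 0, 0, 0, 0, 0]
}}

```text
time_s: 20.4
tcp_pos: [464.6, 315.0, 143.3]
tool_rot: [-1.566, -0.149, 0.151]
ft_force: [1.2, 0.9, -0.1]
opening: 0.227
```

```bash
python3 - <<'E'
from h import *
st=manip.observe();print(st['time_s'],st['tcp_pos'],st['ft_force'])
for n in('scene','side','wrist'):
    im=manip.capture(n)[:,:,::-1];cv2.imwrite(f'pics/j6_{n}.png',im)
a=cv2.imread('pics/j6_scene.png')[220:320,400:500];b=cv2.imread('pics/j6_wrist.png')[160:330,235:405]
cv2.imwrite('pics/j6.png',np.hstack([cv2.resize(a,(400,400),interpolation=0),cv2.resize(b,(400,400),interpolation=0)]))
E
```

```text
20.4 [464.64248734 314.95396605 143.29246338] [ 1.17549601  0.8690862  -0.08310321]
```

View pics/j6.png

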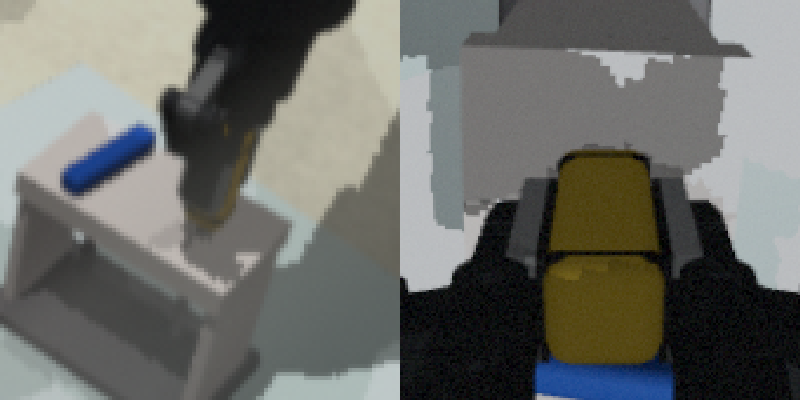

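Lower until contact, in small steps.

>>> {"api": "arm_command", "payload": {
  "grip": [0.9, 0.9, 0.9, 0.9],
  "dp": [
    [0.5, 1.5, 0],
    [0.5, 3, 0],
    [0.5, 4, 0],
    [0.5, 4, 0]
  ],
  "turn": [0, 0, 0, 0]
}}

```text
time_s: 20.95
tcp_pos: [465.3, 315.2, 139.9]
tool_rot: [-1.566, -0.15, 0.15]
ft_force: [-0.5, -0.2, -0.3]
opening: 0.227
```

>>> {"api": "arm_command", "payload": {
  "grip": [0.9, 0.9, 0.9],
  "dp": [
    [0, 1, 0],
    [0, 1.5, 0],
    [0, 1.5, 0]
  ],
  "turn": [0, 0, 0]
}}

```text
time_s: 21.25
tcp_pos: [465.3, 315.3, 138.4]
tool_rot: [-1.566, -0.15, 0.15]
ft_force: [0.4, -0.9, -0.6]
opening: 0.234
```

>>> {"api": "arm_command", "payload": {
  "grip": [0.9, 0.9, 0.9],
  "dp": [
    [0, 0.7, 0],
    [0, 1.5, 0],
    [0, 1.5, 0]
  ],
  "turn": [0, 0, 0]
}}

```text
time_s: 21.55
tcp_pos: [465.5, 315.3, 137.0]
tool_rot: [-1.566, -0.15, 0.15]
ft_force: [0.1, 0.7, -1.2]
opening: 0.23
```

>>> {"api": "arm_command", "payload": {
  "grip": [0.2, 0, -0.3, -0.3, -0.3, -0.3, -0.3],
  "dp": [
    [0, 0, 0],
    [0, 0, 0],
    [0, 0, 0],
    [0, 0, 0],
    [0, 0, 0],
    [0, 0, 0],
    [0, 0, 0]
  ],
  "turn": [0, 0, 0, 0, 0, 0, 0]
}}

```text
time_s: 22.25
tcp_pos: [465.4, 315.3, 137.0]
tool_rot: [-1.566, -0.15, 0.15]
ft_force: [-0.9, -0.6, -0.1]
opening: 0.649
```

```bash
python3 - <<'E'
from h import *
st=manip.observe();print(st['time_s'],st['tcp_pos'],st['ft_force'],st['opening'])
for n in('scene','side','wrist'):
    im=manip.capture(n)[:,:,::-1];cv2.imwrite(f'pics/k1_{n}.png',im)
a=cv2.imread('pics/k1_scene.png')[220:320,400:500];b=cv2.imread('pics/k1_wrist.png')[160:330,235:405]
cv2.imwrite('pics/k1.png',np.hstack([cv2.resize(a,(400,400),interpolation=0),cv2.resize(b,(400,400),interpolation=0)]))
E
```

```text
22.25 [465.37759113 315.30249961 136.99037726] [-0.89411112 -0.61985453 -0.06085727] 0.6486444714687648
```

View pics/k1.png

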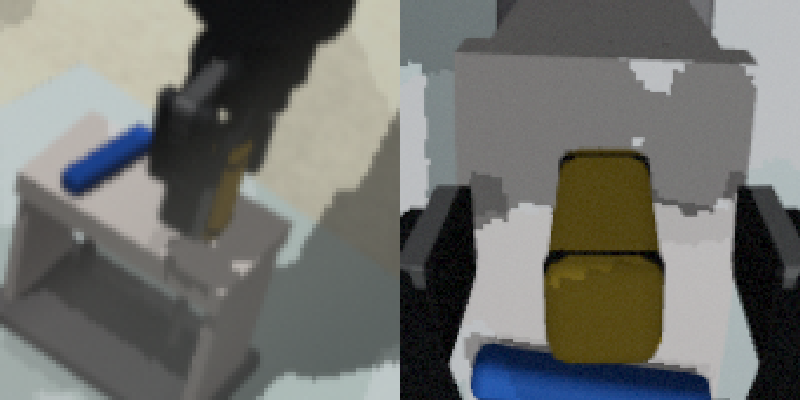

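Released; retreat upward and back to the earlier viewpoint for a check.

>>> {"api": "arm_command", "payload": {
  "grip": [-0.3, -0.3, -0.3, -0.3, -0.3, -0.3, -0.3, -0.3],
  "dp": [
    [0, -10, 0],
    [0, -35, 0],
    [0, -70, 0],
    [0, -105, 0],
    [0, -132, -20],
    [0, -132, -60],
    [0, -132, -83],
    [0, -132, -83]
  ],
  "turn": [0, 0, 0, 0, 0, 0, 0, 0]
}}

```text
time_s: 23.2
tcp_pos: [482.4, 229.6, 270.3]
tool_rot: [-1.567, -0.146, 0.144]
ft_force: [0.1, 0.9, 0.3]
opening: 0.654
```

>>> {"api": "arm_command", "payload": {
  "grip": [-0.3, -0.3, -0.3],
  "dp": [
    [0, 0, 0],
    [0, 0, 0],
    [0, 0, 0]
  ],
  "turn": [0, 0, 0]
}}

```text
time_s: 23.5
tcp_pos: [480.8, 235.0, 269.0]
tool_rot: [-1.565, -0.151, 0.152]
ft_force: [-0.5, -0.2, 0.3]
opening: 0.647
```

```bash
python3 - <<'E'
from h import *
st=manip.observe();print(st['time_s'],st['tcp_pos'],st['ft_force'])
for n in('scene','side','wrist'):
    im=manip.capture(n)[:,:,::-1];cv2.imwrite(f'pics/l1_{n}.png',im)
im=cv2.imread('pics/l1_wrist.png').astype(int);b,g,r=im[...,0],im[...,1],im[...,2]
m=(r>165)&(g>120)&(b<90);m[150:]=0
for c in cents(im,m,60): print(c,plane(ray('wrist',c[0],st),172))
a=cv2.imread('pics/l1_scene.png')[200:330,380:500];b=cv2.imread('pics/l1_side.png')[100:200,200:320]
cv2.imwrite('pics/l1.png',np.hstack([cv2.resize(a,None,fx=3.3,fy=3.3,interpolation=0)[:400,:396],cv2.resize(b,None,fx=3.3,fy=4,interpolation=0)[:400,:396]]))
E
```

```text
23.5 [480.80032642 235.03538701 268.9842854 ] [-0.4796737  -0.16299267  0.34047035]
([322.3, 93.1], [312, 83, 21, 21, 384]) [466.15103525 316.33826755 172.        ]
```

View pics/l1.png

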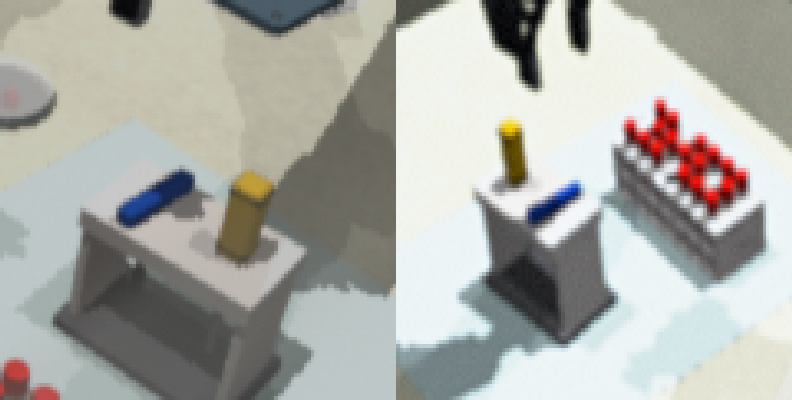

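View pics/l1_wrist.png

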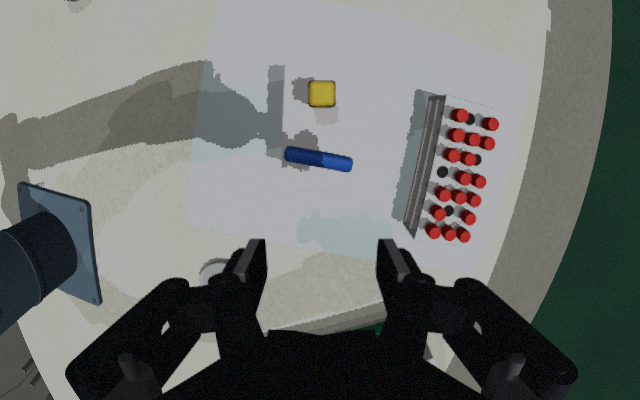

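View pics/l1_side.png

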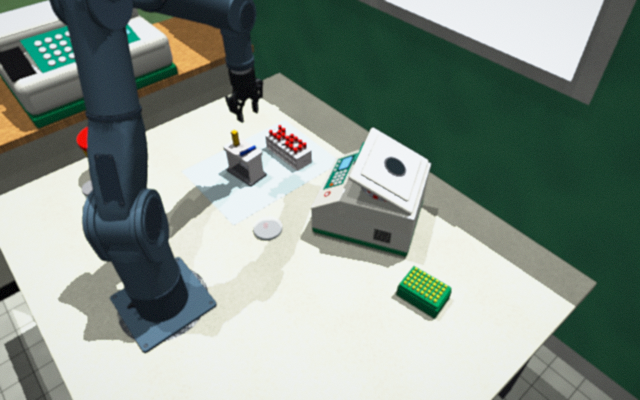

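```bash
python3 - <<'E'
from h import *
st=manip.observe()
for f in('a','l1'):
  for n in('scene','side'):
    im=cv2.imread(f'pics/{f}_{n}.png').astype(int);b,g,r=im[...,0],im[...,1],im[...,2]
    m=(r>80)&(g>60)&(b<0.5*g)&(r>=g)&(r<1.7*g);w=np.zeros_like(m)
    if n=='scene': w[245:290,435:475]=1
    else: w[125:150,225:245]=1
    m&=w;ys,xs=np.nonzero(m);P=np.stack([xs,ys],1).astype(np.float32)
    l=cv2.fitLine(P,2,0,.01,.01).ravel();print(f,n,m.sum(),P.mean(0),ys.min(),ys.max(),'dir deg',np.degrees(np.arctan2(l[1],l[0]))%180)
E
```

```text
a scene 59 [455.38983 255.25424] 252 259 dir deg 10.656375
a side 66 [235.19698 137.37878] 131 144 dir deg 79.65952
l1 scene 60 [455.96667 255.81667] 252 259 dir deg 12.719021
l1 side 65 [234.93846 136.8923 ] 130 144 dir deg 78.90512
```

```bash
python3 -c "
from plant import manip
print(manip.job_done())"
```

```text
the job is handed in; nothing more can be done
None
```

The lid is sprung open and the pin is back in its own well. I handed the job in about 24 s into the 58 s limit; no verdict was reported.

**What I did**
- The arm only points its tool straight down, so I lifted the pin, tilted it about 35° in the grip against the edge of its well, and pushed it along the bore axis.
- The plunger made contact about 20 mm or a little more below the panel. The highest force I read was about 6 N along the bore.
- I drew the pin out along the bore axis, swung it upright again against the well edge, lowered it and let go.

**Last checks**
- **Lid:** it shows wide open in the scene and side pictures. I did not measure its angle.
- **Pin:** it stands upright in its well. The outline in both fixed cameras matches the start to within about 1 pixel. I did not measure its final height separately.
- **Pin position:** the wrist camera puts the top of the handle at (466, 316), about 2 mm from where it started and within the 8 mm allowed.
- **Other objects:** the rotor key, tube rack, dish and tip box look unmoved in the pictures; I did not measure them one by one.
- **Gripper:** clear of everything when I handed in.

**Readings that disagreed slightly**
- The wrist view put the bore mouth at 144 mm high against the given 147 mm. The scene and side cameras gave 146 mm.
- The tilt read 33 to 35°, depending on which points I used.
- Both are within the 2 mm calibration and pixel error, and the pin went in with no side force.

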